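# Balance the steadiness-test tray and present it a quarter turn round

## Task

Get the steadiness-test tray ready: stand the round and the square counterweight upright in the pockets of their own shape, fully home, with the tray still on its rest. Then lift the tray by its black handle, turn it a quarter turn anticlockwise (seen from above) and finish still holding it, level and still, straight above its rest and about 10 cm clear of it, with the steel ball calm in the middle of its dish. Never let the ball run out to the dish's steep flank, and leave the six-sided weight and everything else on the table where it is.

Things in the scene. Friction and masses are not known exactly. Their poses are not given: they have to be found in the camera images.
- stand: Grey plastic rest, fixed to the table: a 220 x 100 mm base with two cross bars, 30 mm high, on which the tray lies at the start. Origin: centre of its underside, on the table. At the start its x axis points the same way as the tray's x axis (from handle to dish), y to the left of that, z up; it shows how the tray stood. Place and yaw vary (yaw up to 0.5 rad either way from straight ahead).
- tray: Loose plywood board 290 (x) x 130 (y) x 16 mm, about 0.42 kg, lying on the rest (underside 30 mm above the table). Origin: centre of its underside, under the handle. x points from the handle to the steel dish, y to the left of that, z up; the two pockets are at the -x end. Without the weights it is dish-heavy; with both weights it nearly balances about the handle.
- handle (a point): Point to grip on the tray's black upright fin: on the fin's centre line, 40 mm above the board's top face. The fin is 44 mm long (tray x), 14 mm thick (tray y: the fingers close along tray y), and stands 62 mm above the board's top face. Grip it firmly (about 45 N): the loaded tray weighs about 0.7 kg. Axes as the tray's.
- dish (a point): Centre of the round steel dish (94 mm over its rim), on its surface, 95 mm from the handle along tray x and 19 mm above the board's underside. The dish is a very shallow cone (4 degrees) out to 22 mm radius, then a flank of 20 degrees out to 42 mm radius; the rim is 9 mm above the centre. Axes as the tray's.
- ball_center (a point): Centre of the loose polished steel ball, 22 mm across, 44 g, lying in the middle of the dish. It rolls freely: accelerations of the dish above about 0.6 m/s2 or a tilt above 4 degrees set it rolling outward.
- round_pocket (a point): Centre of the floor of the round pocket in the tray, 35 mm across and 12 mm deep (floor 4 mm above the board's underside), 95 mm from the handle towards -x and 36 mm to +y. Axes as the tray's.
- square_pocket (a point): Centre of the floor of the square pocket in the tray, 31 x 31 mm, sides along tray x and y, 12 mm deep, 95 mm from the handle towards -x and 36 mm to -y. Axes as the tray's.
- round_weight_mid (a point): Centre (half-way up) of the round aluminium counterweight: upright cylinder 32 mm across, 56 mm tall, about 0.12 kg, standing on the table. Grip it in its upper half so that the fingertips stay clear of the board when it sits in its pocket.
- square_weight_mid (a point): Centre (half-way up) of the square aluminium counterweight: 28 x 28 mm, 56 mm tall, about 0.12 kg, standing on the table; its x and y axes are square to its faces, z up. Grip it in its upper half.
- hex_weight_mid (a point): Centre of a six-sided aluminium weight, 42 mm across its flats, 56 mm tall; it fits no pocket. It stays where it is. The three weights change places from start to start.
- sanitiser_mid (a point): Middle of a clear bottle, 64 mm across, 170 mm tall; stays where it is.
- jar_mid (a point): Middle of a white jar, 56 mm across, 65 mm tall; stays where it is.
- tape_mid (a point): Middle of a flat-lying tape roll, 90 mm across, 24 mm high; stays where it is.
- pen_mid (a point): Middle of a black pen, 11 mm thick, about 130 mm long, lying on the table; stays where it is.
- gauze_mid (a point): Middle of a white box, 100 x 60 mm, 45 mm high; stays where it is.
Things that resemble listed ones, but are neither listed nor needed, are in the scene too. Leave any orange or purple look-alike of the part that bears square_weight_mid alone.

How it is judged (in metres and radians):
On the way, in this order (a step that is already met when the one before it is completed fails the run):
1. both weights stand fully home in the pockets of their own shape, let go, with the tray on its rest and the ball in the dish (horizontal distance between round_weight_mid and round_pocket below 0.008 m and z of round_weight_mid in the frame of round_pocket below 0.032 m and x of round_weight_mid in the frame of round_pocket between -0.005 and 0.005 m and horizontal distance between square_weight_mid and square_pocket below 0.008 m and z of square_weight_mid in the frame of square_pocket below 0.032 m and x of square_weight_mid in the frame of square_pocket between -0.005 and 0.005 m and contact force between the fingers and round_weight below 0.05 N and contact force between the fingers and square_weight below 0.05 N and z of tray in the frame of stand below 0.036 m and horizontal distance between ball_center and dish below 0.022 m), for 0.2 s.
2. the loaded tray is lifted level off its rest (horizontal distance between round_weight_mid and round_pocket below 0.008 m and z of round_weight_mid in the frame of round_pocket below 0.032 m and x of round_weight_mid in the frame of round_pocket between -0.005 and 0.005 m and horizontal distance between square_weight_mid and square_pocket below 0.008 m and z of square_weight_mid in the frame of square_pocket below 0.032 m and x of square_weight_mid in the frame of square_pocket between -0.005 and 0.005 m and z of tray in the frame of stand above 0.06 m and angle between tray's own z axis and vertical below 0.12 rad and contact force between tray and stand below 0.05 N), for 0.1 s.
At the end, for the whole second after the job is handed in: Tray held by its handle in the fingers alone, 60 to 160 mm clear of the rest, within 40 mm of straight above it, turned a quarter turn anticlockwise within 0.15 rad, level within 0.07 rad, still; both weights seated in their own pockets; ball within 12 mm of the dish's centre (horizontal distance between round_weight_mid and round_pocket below 0.008 m and z of round_weight_mid in the frame of round_pocket below 0.032 m and x of round_weight_mid in the frame of round_pocket between -0.005 and 0.005 m and horizontal distance between square_weight_mid and square_pocket below 0.008 m and z of square_weight_mid in the frame of square_pocket below 0.032 m and x of square_weight_mid in the frame of square_pocket between -0.005 and 0.005 m and contact force between the fingers and tray above 1 N and distance between the grasp point and handle below 0.04 m and contact force between tray and stand below 0.05 N and contact force between tray and table below 0.05 N and z of tray in the frame of stand between 0.09 and 0.19 m and horizontal distance between tray and stand below 0.04 m and angle between the x axis of tray and the y axis of stand, either way round below 0.15 rad and y of dish in the frame of stand above 0.04 m and angle between tray's own z axis and vertical below 0.07 rad and linear speed of tray below 0.03 m/s and angular speed of tray below 0.15 rad/s and horizontal distance between ball_center and dish below 0.012 m); the arm keeps its last pose, push and grip.
It fails at once if the ball runs out to the dish's steep flank (more than 24 mm from the dish's centre) (horizontal distance between ball_center and dish above 0.024 m).
It fails at once if the tray is tipped by more than 0.2 rad (angle between tray's own z axis and vertical above 0.2 rad).
It fails at once if the six-sided weight or another bystander is pushed more than 30 mm (distance of any of hex_weight_mid, sanitiser_mid, jar_mid, tape_mid, pen_mid, gauze_mid from where it was at the start of the episode above 0.03 m).
It also fails if it takes over 72 s, if anything falls off the work surface, if the arm or the gripper's body presses on something with over 40 N, if the wrist force passes 120 N, or if a joint passes its speed limit or range.

## Robot

A 6-joint arm with a two-finger parallel gripper is mounted at the origin on the work surface. World frame = base frame: x ahead of the robot, y to its left, z up, the work surface at z = 0. Lengths are in mm, angles in rad, forces in N, time in s.
With the tool pointing down it reaches from about 350 to 975 mm from the base axis. Payload 7.1 kg.
Tool frame: the origin (TCP) lies at the very end of the fingers, on their centre line; the grasp point (between the pads) lies 19 mm behind it; x points along the fingers, y is the direction in which the jaws open and shut, and the axes are right-handed (so a half turn about x gives the same grasp; the last joint's range is limited). The gripper opens to 88 mm and grips with 3 to 60 N. Pads are 20 mm wide; open, the fingers measure 115 mm over their backs; the gripper's body (75 mm by 178 mm) begins 61 mm behind the grasp point.
Start: joints at [-1.129, 0.423, 1.63, -0, 1.089, -0.019], TCP at [277.93, -559.786, 222.675] pointing down, gripper open.
Joint ranges: [-3, 3], [-0.9, 2.11], [0.09, 2.58], [-1.31, 4.45], [0.11, 2.69], [-2.54, 2.54]. Speed limits (rad/s): [2.39, 2.39, 3.01, 3.14, 3.14, 3.14].

## Interface

Orientations are given as a rotation vector (axis times angle).
In Python, from workcell import ctrl gives the robot as it stands. The module is installed in compiled form; this text tells all that it offers.
- The arm moves only by the tool carry_out, never from a script. Its argument "commands" is a list of rows, each a list of 6 numbers: the shift along the tool's x, y, z in m, then the turn, a rotation vector about the tool's x, y, z in degrees. In form: [[tx, ty, tz, rx, ry, rz], ...]. A call has 1 to 8 rows; each row shifts and turns the pose as measured when the row begins, along the tool's axes as they then stand; what a row does not reach is not made up. A row lasts 1/8 s, in which the tool goes at most 62.5 mm and 10.7 degrees, less where a joint would pass 70% of its speed; a pose out of reach is approached as far as the arm can. A call with a gripper value outside its range is refused whole. "grip" is the closure, from 0 (fully open) to 1 (shut), set as the call begins (left out, the last holds). The fingers move at their own pace and stop on an object; the grip force is fixed at half the most. Time passes only in rows, so rows that do not move let the fingers close. It gives the time, the measured TCP pose, the force and the opening at its end, in the units of the state.
- ctrl.get_obs(): the state, without advancing time (a new reading comes with each control period).
- ctrl.get_image(name): name is "scene" or "side" or "wrist"; returns a dict with "pixels" (420x560x3 uint8, blue, green, red), "intrinsics" (3x3 intrinsics, pixels), "rvec" (rotation vector, rad) and "tvec" (3), from world to camera coordinates, as OpenCV has them. Camera axes: x right, y down, z forward; pixel columns grow to the right and rows downward; lengths in mm; the calibration is good to about 2 mm. A picture is of the moment at which its call begins. There is no depth.
- ctrl.close_job(): hands the job in, once; it reports no verdict.
The state is a dict: "t": time; "qpos": joint angles; "qvel": joint speeds; "joint_torque": joint torques, N m; "ee_pos": TCP position; "orientation": TCP orientation; "ft_force": force on the tool from outside, world axes, zero at the start; "moment": the same for the moment, N m; "width": finger opening in mm.
Only numpy, scipy, OpenCV 4.12 (cv2) and the standard library are available. Lean on these libraries where they do the work, as an engineer would, in place of code of your own. Each camera call takes 0.05 s, during which the arm holds its last target. There are 200 camera calls.

## Working session

There is one attempt and no reset: what is moved stays moved. The work goes in short steps, Python scripts to look and compute and a tool call to move; the robot and the scene stay as the last step left them, time stands still between calls to the robot, and variables do not carry over. Pictures are saved under pics/ and viewed, about 8 in all and at most 12, crops included, and the job is handed in when it is done.

Besides the shell and the picture viewer there is one more tool, called after "Call:" as a command line: name --pt "numbers of a row" for each row, then --argument value for the rest. carry_out: Moves the arm, as the interface text tells. Its arguments: {"type":"object","properties":{"commands":{"type":"array"},"grip":{"type":"number"}},"required":["commands"]}

```bash
mkdir -p pics; cat > h.py <<'E'
import numpy as np, cv2
from workcell import ctrl
def img(n):
    d=ctrl.get_image(n); return d
def save(d,n): np.savez('pics/'+n+'.npz',**d); cv2.imwrite('pics/'+n+'.png',d['pixels'])
def load(n): return dict(np.load('pics/'+n+'.npz'))
def ray(d,uv):
    R=cv2.Rodrigues(np.array(d['rvec'],float))[0]; K=np.array(d['intrinsics']); t=np.array(d['tvec'],float).ravel()
    v=R.T@np.linalg.inv(K)@np.array([uv[0],uv[1],1.]); return -R.T@t, v/np.linalg.norm(v)
def plane(d,uv,z):
    c,v=ray(d,uv); return c+v*(z-c[2])/v[2]
def proj(d,p):
    return cv2.projectPoints(np.array(p,float).reshape(-1,3),np.array(d['rvec'],float),np.array(d['tvec'],float),np.array(d['intrinsics']),None)[0].reshape(-1,2)
E
python3 - <<'E'
from h import *
for n in('scene','side','wrist'):
    d=img(n); save(d,n+'0'); c,v=ray(d,(280,210)); print(n,c.round(),v.round(2),d['intrinsics'][0][0])
print(ctrl.get_obs())
E
```

```text
scene [1369. -384.  828.] [-0.7   0.34 -0.62] 460.11903390562196
side [ 456. 1059.  868.] [ 0.11 -0.79 -0.6 ] 478.5184643516194
wrist [ 342. -528.  384.] [-0.23 -0.12 -0.97] 338.9142673514881
{'t': 0.15, 'qpos': array([-1.12900942e+00,  4.23669374e-01,  1.63046757e+00, -6.81836317e-06,
        1.08858094e+00, -1.89959719e-02]), 'qvel': array([ 0.0005482 , -0.00177111, -0.00251604, -0.00062167, -0.00055513,
        0.00102168]), 'joint_torque': array([-1.74564724e-03, -5.44987929e+01, -2.73920792e+01,  6.43740431e-02,
        2.04159098e-02, -6.80600715e-05]), 'ee_pos': array([ 277.7567789 , -559.43842639,  222.09614167]), 'orientation': array([ 1.96540817,  0.46216881, -1.96589678]), 'ft_force': array([0.41171226, 0.25287204, 0.37691792]), 'moment': array([ 0.06053369,  0.03125105, -0.0302609 ]), 'width': 88.15313947729496}
```

View pics/scene0.png

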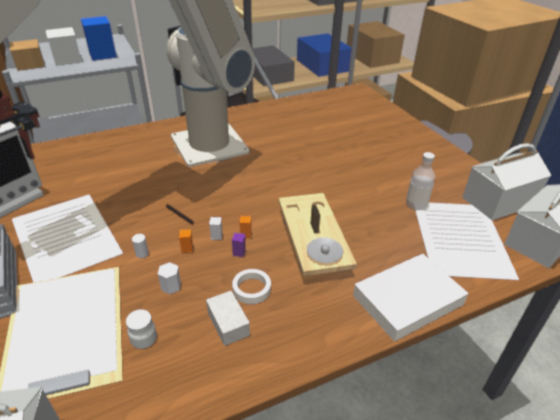

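View pics/side0.png

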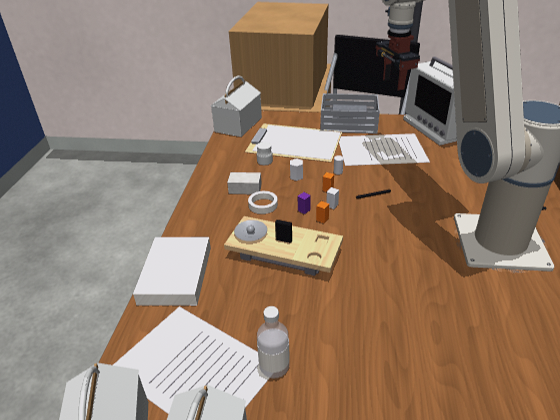

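The scene view shows silver pieces at (140,246), (216,229) and (169,278), orange ones at (186,241) and (245,225), and a purple one at (239,244). The tray is near (316,235) with its dish at (325,250). The side view shows the same layout: silver pieces at (339,166), (333,198) and (297,170), and the tray at (285,245). I'll confirm which piece is which in an enlarged crop.

```bash
python3 - <<'E'
from h import *
a=load('scene0')['pixels'];b=load('side0')['pixels']
A=cv2.resize(a[185:305,120:360],None,fx=3.33,fy=3.33,interpolation=cv2.INTER_CUBIC)[:300*2//1]
B=cv2.resize(b[150:275,220:350],None,fx=4,fy=4,interpolation=cv2.INTER_CUBIC)
A=cv2.resize(A,(800,400))
cv2.imwrite('pics/cropA.png',A);cv2.imwrite('pics/cropB.png',B)
d=load('scene0')
for n,p in(('sq',(216,229)),('rd',(140,246)),('hex',(169,278)),('or1',(186,241)),('or2',(245,225)),('pur',(239,244))): print(n,plane(d,p,28).round())
for p in((280,197),(324,195),(352,266),(303,275)): print(plane(d,p,46).round())
print(plane(d,(325,249),49).round())
E
```

```text
sq [ 470. -134.   28.]
rd [ 455. -330.   28.]
hex [ 592. -291.   28.]
or1 [ 483. -219.   28.]
or2 [486. -58.  28.]
pur [ 549. -100.   28.]
[432.  70.  46.]
[474. 189.  46.]
[749. 111.  46.]
[727.  -9.  46.]
[674.  79.  49.]
```

View pics/cropA.png

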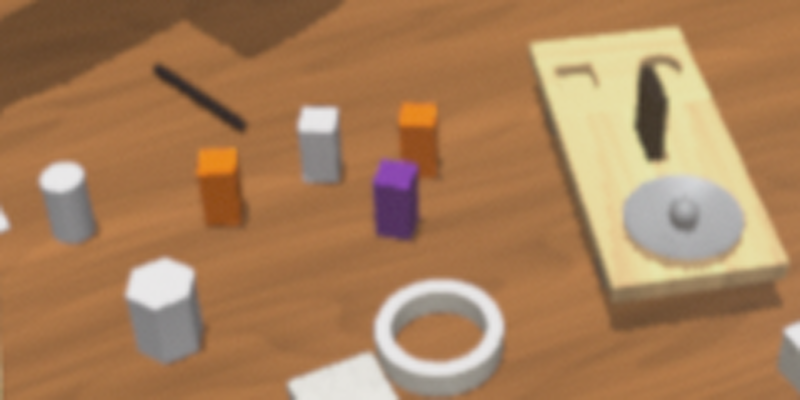

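Reading the crop:
- **Round weight:** the silver cylinder at (140,246).
- **Square weight:** the silver piece with a square top at (216,229). The same shapes at (186,241), (245,225) (orange) and (239,244) (purple) are look-alikes to leave alone.
- **Six-sided weight:** (169,278), which stays.
- **Tray:** the board, with the square pocket at crop (580,75) and the round pocket at crop (665,65).

Next I'll measure the top faces in both views.

```bash
cat >> h.py <<'E'
from scipy.spatial.transform import Rotation as Ro
def blob(d,c,r,thr=None,smax=60):
    """largest low-saturation bright blob (top face) near c -> centroid, contour"""
    x0,y0=int(c[0]-r),int(c[1]-r); w=d['pixels'][max(y0,0):y0+2*r,max(x0,0):x0+2*r]
    hsv=cv2.cvtColor(w,cv2.COLOR_BGR2HSV); s=hsv[...,1]<smax; v=hsv[...,2]
    if thr is None: thr=cv2.threshold(v[s].reshape(-1,1),0,255,cv2.THRESH_OTSU)[0]
    m=(s&(v>thr)).astype(np.uint8)
    k=max(cv2.findContours(m,cv2.RETR_EXTERNAL,cv2.CHAIN_APPROX_NONE)[0],key=cv2.contourArea)
    k=k[:,0]+[max(x0,0),max(y0,0)]; M=cv2.moments(k.reshape(-1,1,2).astype(np.int32))
    return np.array([M['m10']/M['m00'],M['m01']/M['m00']]),k,thr
def world(d,k,z): return np.array([plane(d,p,z) for p in k])
def tri(rs):
    A=np.zeros((3,3));b=np.zeros(3)
    for c,v in rs: P=np.eye(3)-np.outer(v,v);A+=P;b+=P@c
    return np.linalg.solve(A,b)
def go(xyz,yaw_y,t=None):
    """shift in tool axes (m) to TCP xyz (mm), rx turn in deg to get tool-y at yaw_y rad (mod pi), tilt fix"""
    o=ctrl.get_obs(); R=Ro.from_rotvec(o['orientation']).as_matrix()
    c=np.arctan2(R[1,1],R[0,1]); d=(c-yaw_y+np.pi/2)%np.pi-np.pi/2
    x=np.array([0,0,-1.]);ty=np.array([np.cos(c-d),np.sin(c-d),0]); T=np.c_[x,ty,np.cross(x,ty)]
    print('t',o['t'],'ee',o['ee_pos'].round(1),'yaw',round(c,4),'w',round(o['width'],1),'F',o['ft_force'].round(1),'M',o['moment'].round(2))
    print(' shift',(R.T@(np.array(xyz)-o['ee_pos'])/1000).round(4),'rot',np.degrees(Ro.from_matrix(R.T@T).as_rotvec()).round(2))
E
python3 - <<'E'
from h import *
a,b=load('scene0'),load('side0')
for n,p,q in(('sq',(216,224),(333,192)),('rd',(139,239),(339,158)),('hex',(169,270),(297,163))):
    u,k,_=blob(a,p,13);w,l,_=blob(b,q,13)
    print(n,u.round(1),w.round(1),tri([ray(a,u),ray(b,w)]).round(1),plane(a,u,56).round(1),plane(b,w,56).round(1),
      [cv2.minAreaRect(world(x,y,56)[:,:2].astype(np.float32)) for x,y in((a,k),(b,l))])
C=np.array([(531,44),(682,29),(787,265),(612,293)])/3.333+[120,185]
W=world(a,C,46);print(W.round(1),W.mean(0).round(1),np.linalg.norm(np.roll(W,1,0)-W,axis=1).round())
d=load('wrist0');o=ctrl.get_obs();R=Ro.from_rotvec(o['orientation']).as_matrix();c,v=ray(d,(280,210))
print('R',R.round(3),'cam in tool',R.T@(c-o['ee_pos']),R.T@v)
h=np.array([*W[:,:2].mean(0),0]);ax=W[2]+W[3]-W[0]-W[1];print('yaw',np.arctan2(ax[1],ax[0]))
go([470,-134,320],0)
E
```

```text
sq [214.7 220.5] [332.5 190.6] [ 467.  -134.5   54.9] [ 468.2 -134.8   56. ] [ 467.  -132.9   56. ] [((467.8735046386719, -134.92800903320312), (28.84518051147461, 28.488391876220703), 66.10018157958984), ((466.9850158691406, -133.3424835205078), (31.09891700744629, 25.76017951965332), 63.264400482177734)]
rd [137.9 237.8] [345.3 154.5] [ 438.1 -333.8   55.3] [ 454.9 -330.    56. ] [ 431.  -350.4   56. ] [((455.2932434082031, -330.25982666015625), (30.341556549072266, 29.604366302490234), 65.99772644042969), ((440.2094421386719, -350.10736083984375), (56.30316925048828, 134.4649658203125), 0.06604300439357758)]
hex [167.5 269.6] [297.7 152.8] [ 595.4 -297.7   75.7] [ 591.8 -291.    56. ] [ 591.6 -350.8   56. ] [((591.2443237304688, -290.7195129394531), (44.37872314453125, 43.97373580932617), 39.27593231201172), ((595.6303100585938, -346.0202331542969), (85.4935531616211, 47.03047180175781), 3.9995577335357666)]
[[436.7  65.9  46. ]
 [469.7 193.8  46. ]
 [748.6 122.8  46. ]
 [721.6  -4.5  46. ]] [594.2  94.5  46. ] [293. 132. 288. 130.]
R [[-0.     0.445 -0.896]
 [ 0.001 -0.896 -0.445]
 [-1.    -0.001 -0.   ]] cam in tool [-162.07104355    0.20791617  -71.07816614] [0.96594871 0.00749276 0.25862512]
yaw -0.2458300484300832
t 0.15 ee [ 277.8 -559.4  222.1] yaw -1.11 w 88.2 F [0.4 0.3 0.4] M [ 0.06  0.03 -0.03]
 shift [-0.0976 -0.2957 -0.3614] rot [-6.36e+01 -4.00e-02  6.00e-02]
```

```bash
python3 -c "
from h import *
go([467,-134,200],-0.42)"
```

```text
t 0.15 ee [ 277.8 -559.4  222.1] yaw -1.11 w 88.2 F [0.4 0.3 0.4] M [ 0.06  0.03 -0.03]
 shift [ 0.0224 -0.2969 -0.3587] rot [-3.953e+01 -2.000e-02  6.000e-02]
```

Call:
carry_out --pt "0.003 -0.037 -0.045 0 0 0" --pt "0.003 -0.037 -0.045 0 0 0" --pt "0.003 -0.037 -0.045 0 0 0" --pt "0.003 -0.037 -0.045 0 0 0" --pt "0.003 -0.037 -0.045 0 0 0" --pt "0.003 -0.037 -0.045 0 0 0" --pt "0.003 -0.037 -0.045 0 0 0" --pt "0.002 -0.037 -0.044 0 0 0" --grip 0.3

```text
t: 1.15
ee_pos: [472.3, -126.1, 197.7]
orientation: [1.971, 0.453, -1.969]
ft_force: [0.1, -0.8, 1.2]
width: 61.5
```

Call:
carry_out --pt "0 0 0 -8 0 0" --pt "0 0 0 -8 0 0" --pt "0 0 0 -8 0 0" --pt "0 0 0 -8 0 0" --pt "0 0 0 -7.5 0 0" --pt "0 0 0 0 0 0"

```text
t: 1.9
ee_pos: [472.9, -120.5, 196.6]
orientation: [1.497, 0.995, -1.498]
ft_force: [-0.1, 0.7, -0.3]
width: 61.5
```

```bash
python3 - <<'E'
from h import *
d=img('wrist');save(d,'w1')
go([467,-134,200],-0.42)
p=proj(d,[467.5,-134,56])[0];print(p)
u,k,t=blob(d,p,30);print(u,t,plane(d,u,56),cv2.minAreaRect(world(d,k,56)[:,:2].astype(np.float32)))
E
```

```text
t 1.95 ee [ 473.  -120.5  196.6] yaw -0.4005 w 61.4 F [-0.2 -0.   0.4] M [ 0.04 -0.02  0.  ]
 shift [-0.0034 -0.0003  0.0147] rot [ 1.12 -0.02  0.08]
[278.11859729 214.78817026]
[277.83031439 215.3443681 ] 170.0 [ 467.04488073 -134.39079191   56.        ] ((466.8678894042969, -134.45388793945312), (27.731815338134766, 28.08428382873535), 63.88330841064453)
```

View pics/w1.png

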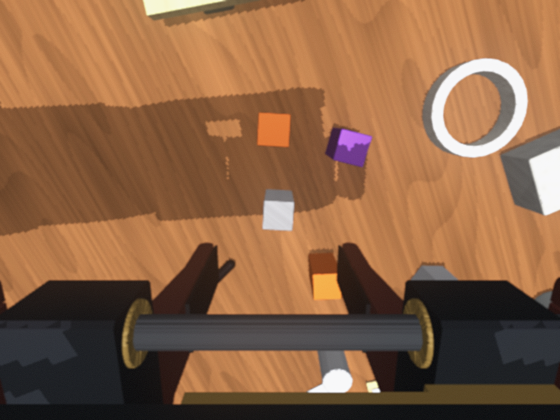

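The wrist view shows the silver square at (278,210), with its look-alikes at (275,130), (350,147) and (325,275). All the views agree on (467,-134).

```bash
python3 -c "
from h import *
go([467.2,-134.3,28],-0.44)"
```

```text
t 1.95 ee [ 473.  -120.5  196.6] yaw -0.4005 w 61.4 F [-0.2 -0.   0.4] M [ 0.04 -0.02  0.  ]
 shift [0.1686 0.0003 0.015 ] rot [ 2.26 -0.01  0.08]
```

Call:
carry_out --pt "0 0 0.015 2.2 0 0" --pt "0 0 0 0 0 0" --pt "0.04 0 0 0 0 0" --pt "0.04 0 0 0 0 0" --pt "0.04 0 0 0 0 0" --pt "0.02 0 0 0 0 0" --pt "0 0 0 0 0 0"

```text
t: 2.82
ee_pos: [468.2, -137.5, 54.1]
orientation: [1.537, 0.957, -1.532]
ft_force: [-0.6, -0.8, -0.2]
width: 61.5
```

```bash
python3 -c "
from h import *
go([467.2,-134.3,28],-0.44)"
```

```text
t 2.825 ee [ 468.2 -137.5   54.1] yaw -0.4534 w 61.5 F [-0.6 -0.8 -0.2] M [-0.04  0.03  0.04]
 shift [ 0.0261 -0.0024 -0.0024] rot [-0.77 -0.05 -0.18]
```

Call:
carry_out --pt "0 -0.0024 -0.0024 -0.5 0 0" --pt "0.013 0 0 0 0 0" --pt "0.013 0 0 0 0 0" --pt "0 0 0 0 0 0"

```text
t: 3.32
ee_pos: [468.8, -134.7, 28.8]
orientation: [1.533, 0.959, -1.523]
ft_force: [1.1, 0.4, -1.3]
width: 61.6
```

Call:
carry_out --pt "0 0 0 0 0 0" --pt "0 0 0 0 0 0" --pt "0 0 0 0 0 0" --pt "0 0 0 0 0 0" --grip 1

```text
t: 3.82
ee_pos: [469.1, -134.8, 29.3]
orientation: [1.533, 0.958, -1.523]
ft_force: [0.2, -0.7, -0.2]
width: 28.1
```

```bash
python3 -c "
from h import *
go([467.2,-134.3,28],-0.44)"
```

```text
t 3.825 ee [ 469.1 -134.8   29.3] yaw -0.4453 w 28.1 F [ 0.2 -0.7 -0.2] M [-0.03 -0.07  0.01]
 shift [ 0.0013 -0.002   0.0004] rot [-0.3  -0.09 -0.45]
```

Call:
carry_out --pt "-0.02 0 0 0 0 0" --pt "-0.045 0 0 0 0 0" --pt "-0.05 0 0 0 0 0" --pt "-0.05 0 0 0 0 0" --pt "-0.025 0 0 0 0 0"

```text
t: 4.45
ee_pos: [465.7, -133.9, 222.7]
orientation: [1.531, 0.963, -1.527]
ft_force: [-0.1, -0.1, -1.4]
width: 28.1
```

Call:
carry_out --pt "0 -0.01 -0.03 0 0 0" --pt "0 -0.0135 -0.047 0 0 0" --pt "0 -0.0135 -0.047 0 0 0" --pt "0 -0.0135 -0.047 0 0 0" --pt "0 -0.0135 -0.047 0 0 0" --pt "0 -0.0135 -0.047 0 0 0" --pt "0 -0.0135 -0.047 0 0 0" --pt "0 -0.008 -0.025 0 0 0"

```text
t: 5.45
ee_pos: [524.3, 221.2, 226.1]
orientation: [1.538, 0.954, -1.524]
ft_force: [-0.2, -0.1, -0.6]
width: 28.0
```

Call:
carry_out --pt "0 0 0 -5.5 0 0" --pt "0 0 0 -5.5 0 0" --pt "0 0 0 0 0 0" --pt "0 0 0 0 0 0"

```text
t: 5.95
ee_pos: [523.2, 223.6, 225.1]
orientation: [1.395, 1.072, -1.386]
ft_force: [-0.1, -0.6, -0.3]
width: 28.2
```

```bash
python3 - <<'E'
from h import *
d=img('wrist');save(d,'w2')
go([525,211,220],-0.246)
C=np.array([594,94.5]);c,s=np.cos(-.246),np.sin(-.246)
for n,x,y,z in(('handle',0,0,108),('dish',95,0,49),('round',-95,36,46),('square',-95,-36,46)): print(n,proj(d,[C[0]+c*x-s*y,C[1]+s*x+c*y,z])[0].round())
E
```

```text
t 6.0 ee [523.2 223.6 225.1] yaw -0.2515 w 28.0 F [ 0.6  0.1 -0.9] M [-0.02 -0.02 -0.04]
 shift [0.0051 0.0048 0.0117] rot [-0.31  0.02 -0.5 ]
handle [384. 317.]
dish [453. 286.]
round [281. 256.]
square [282. 315.]
```

View pics/w2.png

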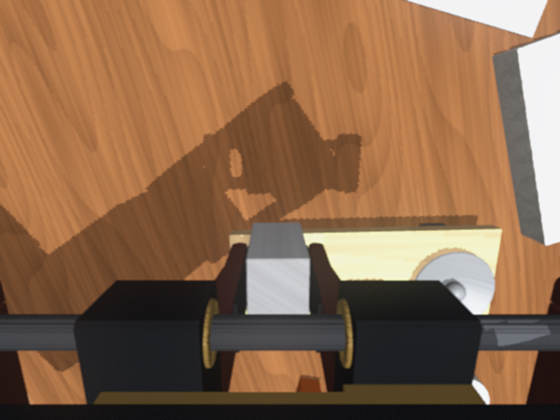

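The wrist image's top points away from tool z, so the held weight hides the pockets at about (280,285). I'll move to the other side of them.

Call:
carry_out --pt "0 0.001 0.025 0 0 0" --pt "0 0.001 0.04 0 0 0" --pt "0 0.001 0.04 0 0 0" --pt "0 0.001 0.04 0 0 0" --pt "0 0.001 0.03 0 0 0" --pt "0 0.001 0.013 0 0 0" --pt "0 0 0 0 0 0" --pt "0 0 0 0 0 0"

```text
t: 7.0
ee_pos: [481.4, 35.2, 225.8]
orientation: [1.404, 1.066, -1.39]
ft_force: [0.2, 0.3, -1.3]
width: 28.0
```

```bash
python3 - <<'E'
from h import *
d=img('wrist');save(d,'w3')
go([480,30,220],-0.246)
C=np.array([594,94.5]);c,s=np.cos(-.246),np.sin(-.246)
for n,x,y,z in(('handle',0,0,108),('dish',95,0,49),('round',-95,36,46),('square',-95,-36,46)): print(n,proj(d,[C[0]+c*x-s*y,C[1]+s*x+c*y,z])[0].round())
E
```

```text
t 7.05 ee [481.4  35.3 225.8] yaw -0.26 w 28.3 F [ 0.3 -0.6 -0.1] M [-0.05 -0.07  0.03]
 shift [ 0.0058 -0.0001  0.0055] rot [-0.8  -0.07 -0.65]
handle [395.  99.]
dish [472. 102.]
round [273.  64.]
square [275. 143.]
```

View pics/w3.png

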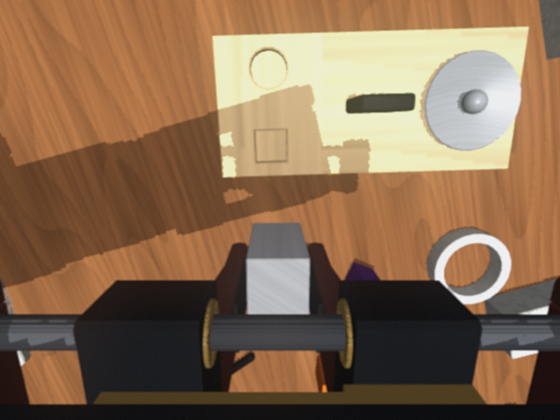

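```bash
python3 - <<'E'
from h import *
d=load('w3');o=ctrl.get_obs();R=Ro.from_rotvec(o['orientation']).as_matrix();T=o['ee_pos']
g=d['pixels'];hsv=cv2.cvtColor(g,cv2.COLOR_BGR2HSV)
m=((hsv[...,0]>20)&(hsv[...,0]<40)&(hsv[...,1]>40)).astype(np.uint8);m[200:]=0
m=cv2.morphologyEx(m,cv2.MORPH_OPEN,np.ones((3,3)));m=cv2.morphologyEx(m,cv2.MORPH_CLOSE,np.ones((15,15)))
k=max(cv2.findContours(m,0,1)[0],key=cv2.contourArea);W=world(d,k[:,0],46)[:,:2]
r=cv2.minAreaRect(W.astype(np.float32));print(r,cv2.boundingRect(k))
np.save('pics/tray.npy',W)
# pockets
gr=cv2.cvtColor(g,cv2.COLOR_BGR2GRAY)
for n,(x,y,w) in(('sq',(271,146,26)),('rd',(268,67,28))):
    b=gr[y-w:y+w,x-w:x+w];bh=cv2.morphologyEx(b,cv2.MORPH_BLACKHAT,np.ones((9,9)));e=(bh>15).astype(np.uint8)
    ks=[q for q in cv2.findContours(e,0,1)[0] if cv2.contourArea(cv2.convexHull(q))>300]
    for q in ks:
        P=world(d,q[:,0]+[x-w,y-w],46)[:,:2].astype(np.float32);print(n,len(q),cv2.minAreaRect(P),cv2.minEnclosingCircle(P))
h=cv2.HoughCircles(gr[30:105,230:310],cv2.HOUGH_GRADIENT,1,40,param1=80,param2=10,minRadius=14,maxRadius=24);print('hough',h,h is not None and plane(d,h[0,0,:2]+[230,30],46))
# held weight: grey mask
s=((hsv[...,1]<50)&(hsv[...,2]>60)).astype(np.uint8)
for row in(232,240,250,265,280,300):
    c=np.where(s[row,230:330])[0]+230; print(row,c.min(),c.max(),gr[row,278])
print('col278',[(r,int(gr[r,278])) for r in range(218,322,3)])
for t,z in((0,-29),(27,27)):
  for zz in(-14,14): print(z,zz,proj(d,[T+R@np.array([-z,y,zz]) for y in(-14,14)]).round(1).tolist())
E
```

```text
((588.920654296875, 93.89109802246094), (130.3541259765625, 290.5482482910156), 76.6852035522461) (213, 27, 315, 147)
sq 130 ((487.8037109375, 81.00497436523438), (34.19157409667969, 33.66749954223633), 75.50184631347656) ((488.3240966796875, 81.12866973876953), 22.730257034301758)
rd 137 ((504.7352294921875, 157.0032501220703), (37.20960235595703, 25.084386825561523), 0.06374959647655487) ((504.7298889160156, 151.2128448486328), 18.616647720336914)
hough [[[36.5 36.5 18.3]]] [503.7992795 152.3566019  46.       ]
232 252 301 100
240 250 303 100
250 247 308 103
265 245 310 193
280 246 309 192
300 246 309 188
col278 [(218, 136), (221, 136), (224, 99), (227, 101), (230, 101), (233, 100), (236, 102), (239, 102), (242, 103), (245, 102), (248, 102), (251, 104), (254, 103), (257, 112), (260, 183), (263, 192), (266, 192), (269, 191), (272, 194), (275, 195), (278, 193), (281, 191), (284, 187), (287, 186), (290, 188), (293, 189), (296, 192), (299, 191), (302, 189), (305, 189), (308, 190), (311, 190), (314, 110), (317, 49), (320, 62)]
-29 -14 [[254.1, 219.6], [301.7, 219.6]]
-29 14 [[254.9, 263.6], [300.8, 263.6]]
27 -14 [[245.4, 256.8], [310.6, 256.8]]
27 14 [[246.9, 314.6], [309.1, 314.6]]
```

Wrist fit of the board: 290.5 x 130.4 mm (expected 290 x 130), centre (589,94), yaw -0.232. The square pocket at (271,146) agrees with that fit within 1 mm. The held weight sits where the grasp predicts, apart from its bottom edge, about 3 px off. I'll hover over the square pocket and compare them there at one depth.

```bash
python3 -c "
from h import *
go([488,80.8,90],-0.234)"
```

```text
t 7.05 ee [481.4  35.3 225.8] yaw -0.26 w 28.3 F [ 0.3 -0.6 -0.1] M [-0.05 -0.07  0.03]
 shift [ 0.1358 -0.0069 -0.0455] rot [-1.49 -0.06 -0.65]
```

Call:
carry_out --pt "0 -0.003 -0.022 -1.5 0 -0.6" --pt "0 -0.003 -0.022 0 0 0" --pt "0 0 0 0 0 0" --pt "0.035 0 0 0 0 0" --pt "0.035 0 0 0 0 0" --pt "0.035 0 0 0 0 0" --pt "0.02 0 0 0 0 0" --pt "0 0 0 0 0 0"

```text
t: 8.05
ee_pos: [488.9, 83.9, 97.9]
orientation: [1.377, 1.092, -1.37]
ft_force: [-0.3, 0.4, -1.0]
width: 27.9
```

```bash
python3 -c "
from h import *
go([488,80.8,84],-0.234)"
```

```text
t 8.05 ee [488.9  83.9  97.9] yaw -0.2262 w 27.9 F [-0.3  0.4 -1. ] M [-0.01  0.    0.02]
 shift [ 0.0139 -0.0002  0.0032] rot [ 0.45 -0.11 -0.21]
```

Call:
carry_out --pt "0.006 0 0.003 0.4 0 0" --pt "0.006 0 0 0 0 0" --pt "0 0 0 0 0 0"

```text
t: 8.43
ee_pos: [489.6, 80.9, 87.1]
orientation: [1.384, 1.086, -1.373]
ft_force: [0.1, -0.2, -1.3]
width: 27.7
```

```bash
python3 - <<'E'
from h import *
go([488,80.8,84],-0.234)
d=img('wrist');save(d,'w4');s=img('scene');save(s,'s4');e=img('side');save(e,'e4')
A=cv2.resize(d['pixels'][130:330,190:370],None,fx=3,fy=3,interpolation=cv2.INTER_CUBIC)
B=cv2.resize(s['pixels'][160:235,260:330],(280,300),interpolation=cv2.INTER_CUBIC)
E=cv2.resize(e['pixels'][200:275,280:350],(260,280),interpolation=cv2.INTER_CUBIC)
o=np.zeros((600,800,3),np.uint8);o[:,:540]=A;o[:300,540:800]=B[:,:260];o[310:590,540:800]=E;cv2.imwrite('pics/c4.png',o)
E
```

```text
t 8.425 ee [489.6  80.9  87.1] yaw -0.2334 w 27.7 F [ 0.1 -0.2 -1.3] M [-0.08 -0.04  0.05]
 shift [ 0.0031 -0.0016  0.0004] rot [ 0.04 -0.17 -0.38]
```

View pics/c4.png

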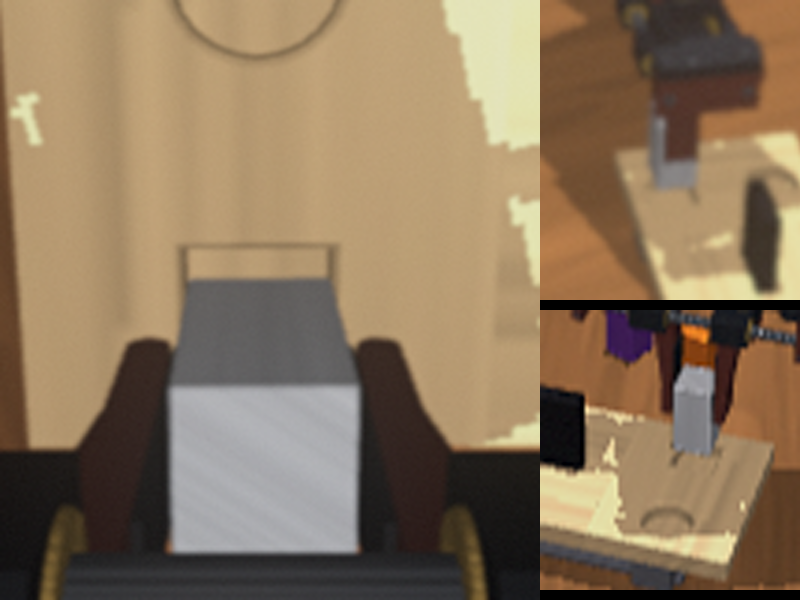

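The hover crop shows the weight's lower edge at row 279, cols 187–331, and the pocket's near edge at row 244, cols 182–337. It is centred sideways. Along tool z it sits about 2.4 mm too far, so I'll shift it and descend slowly.

Call:
carry_out --pt "0 0 -0.0024 0 0 0" --pt "0 0 0 0 0 0" --pt "0.004 0 0 0 0 0" --pt "0.004 0 0 0 0 0" --pt "0 0 0 0 0 0"

```text
t: 9.2
ee_pos: [490.8, 83.6, 79.3]
orientation: [1.384, 1.086, -1.371]
ft_force: [0.4, 0.2, -1.1]
width: 28.2
```

```bash
cat >> h.py <<'E'
def edges(d,x0,x1,y0,y1,n=6):
    """strong vertical-gradient rows averaged over cols x0..x1 (sub-pixel-ish)"""
    g=cv2.cvtColor(d['pixels'],cv2.COLOR_BGR2GRAY).astype(float)[y0:y1,x0:x1].mean(1);e=np.abs(np.diff(g))
    return [(y0+int(i)+.5,round(float(g[i+1]-g[i]),0)) for i in sorted(np.argsort(-e)[:n])]
E
python3 - <<'E'
from h import *
go([489,83.3,63],-0.233)
d=img('wrist');save(d,'w5')
print(edges(d,258,295,190,245))
E
```

```text
t 9.2 ee [490.8  83.6  79.3] yaw -0.2329 w 28.2 F [ 0.4  0.2 -1.1] M [ 0.02 -0.03  0.  ]
 shift [ 0.0163 -0.0018  0.0008] rot [ 0.   -0.2  -0.46]
[(217.5, -6.0), (218.5, -16.0), (220.5, 12.0), (221.5, -8.0), (222.5, -25.0), (223.5, -14.0)]
```

Call:
carry_out --pt "0.002 -0.0005 0 0 0 0" --pt "0.003 0 0 0 0 0" --pt "0.003 0 0 0 0 0" --pt "0.003 0 0 0 0 0" --pt "0 0 0 0 0 0"

```text
t: 9.88
ee_pos: [490.0, 83.2, 72.1]
orientation: [1.383, 1.086, -1.372]
ft_force: [0.2, 0.4, -2.0]
width: 28.0
```

```bash
python3 - <<'E'
from h import *
go([489.8,83.3,63],-0.233)
E
```

```text
t 9.875 ee [490.   83.2  72.1] yaw -0.2324 w 28.0 F [ 0.2  0.4 -2. ] M [-0.04 -0.04 -0.01]
 shift [ 0.0091 -0.0003 -0.    ] rot [ 0.03 -0.15 -0.42]
```

Call:
carry_out --pt "0.004 0 0 0 0 0" --pt "0.004 0 0 0 0 0" --pt "0.003 0 0 0 0 0" --pt "0 0 0 0 0 0"

```text
t: 10.38
ee_pos: [490.1, 82.1, 68.1]
orientation: [1.382, 1.085, -1.371]
ft_force: [-0.6, -0.7, -1.6]
width: 27.9
```

```bash
python3 - <<'E'
from h import *
go([489.8,83.3,63],-0.233)
E
```

```text
t 10.375 ee [490.1  82.1  68.1] yaw -0.2314 w 27.9 F [-0.6 -0.7 -1.6] M [-0.06  0.01 -0.02]
 shift [ 0.0051 -0.0006 -0.0011] rot [ 0.09 -0.08 -0.46]
```

Call:
carry_out --pt "0.003 0 -0.001 0 0 0" --pt "0.004 0 0 0 0 0" --pt "0.002 0 0 0 0 0" --pt "0 0 0 0 0 0"

```text
t: 10.88
ee_pos: [490.3, 81.8, 65.6]
orientation: [1.38, 1.084, -1.371]
ft_force: [-0.2, -0.1, -0.9]
width: 28.0
```

```bash
python3 - <<'E'
from h import *
go([489.8,83.3,63],-0.233)
E
```

```text
t 10.875 ee [490.3  81.8  65.6] yaw -0.2304 w 28.0 F [-0.2 -0.1 -0.9] M [0.01 0.07 0.04]
 shift [ 0.0026 -0.0009 -0.0014] rot [ 0.15  0.02 -0.48]
```

Call:
carry_out --pt "0.004 0 -0.001 0 0 0" --pt "0.004 0 0 0 0 0" --pt "0.002 0 0 0 0 0" --pt "0 0 0 0 0 0"

```text
t: 11.38
ee_pos: [490.3, 81.7, 61.9]
orientation: [1.378, 1.084, -1.371]
ft_force: [-1.2, 0.2, 0.3]
width: 27.8
```

```bash
python3 - <<'E'
from h import *
go([489.8,83.3,63],-0.233)
d=img('wrist');save(d,'w6');print(edges(d,262,290,190,250),edges(d,262,290,250,330,4))
s=load('w3');print(edges(s,262,290,250,330,4))
E
```

```text
t 11.375 ee [490.3  81.7  61.9] yaw -0.2299 w 27.8 F [-1.2  0.2  0.3] M [0.03 0.23 0.05]
 shift [-0.0011 -0.0009 -0.0014] rot [ 0.18  0.1  -0.48]
[(222.5, -4.0), (223.5, -16.0), (224.5, -21.0), (225.5, -6.0), (226.5, 2.0), (244.5, -1.0)] [(286.5, 22.0), (312.5, -17.0), (313.5, -54.0), (314.5, -47.0)]
[(257.5, 27.0), (258.5, 31.0), (313.5, -62.0), (314.5, -56.0)]
```

Call:
carry_out --pt "0 0 0 0 0 0" --pt "0 0 0 0 0 0" --pt "0 0 0 0 0 0" --grip 0.3

```text
t: 11.8
ee_pos: [490.8, 81.8, 61.0]
orientation: [1.378, 1.083, -1.371]
ft_force: [0.3, 0.2, -0.0]
width: 54.5
```

Call:
carry_out --pt "-0.02 0 0 0 0 0" --pt "-0.05 0 0 0 0 0" --pt "-0.05 0 0 0 0 0" --pt "-0.02 0 0 0 0 0" --pt "0 0 0.02 0 0 0" --pt "0 0 0.03 0 0 0" --pt "0 0 0 0 0 0"

```text
t: 12.68
ee_pos: [478.5, 33.0, 204.3]
orientation: [1.377, 1.084, -1.371]
ft_force: [0.5, -0.2, 0.3]
width: 61.7
```

```bash
python3 - <<'E'
from h import *
d=img('wrist');save(d,'w7');go([455,-330,200],-0.6)
p=proj(d,[488.5,81.5,90])[0];u,k,t=blob(d,p,35);print(p,u,t,plane(d,u,90),cv2.minAreaRect(world(d,k,90)[:,:2].astype(np.float32)))
s=img('scene');save(s,'s7');e=img('side');save(e,'e7')
c=[proj(x,[488.5,81.5,90])[0] for x in(s,e)]
bs=[blob(x,y,12) for x,y in zip((s,e),c)];print([b[0] for b in bs],tri([ray(x,b[0]) for x,b in zip((s,e),bs)]))
for x,b in zip((s,e),bs): print(cv2.minAreaRect(world(x,b[1],90)[:,:2].astype(np.float32)))
E
```

```text
t 12.725 ee [478.8  33.7 204.4] yaw -0.2284 w 61.3 F [ 0.6 -1.2  0.3] M [ 0.06 -0.09  0.02]
 shift [0.0055 0.0591 0.3596] rot [ 2.129e+01  1.000e-02 -4.900e-01]Traceback (most recent call last):
  File "<stdin>", line 3, in <module>
  File "h.py", line 21, in blob
    k=max(cv2.findContours(m,cv2.RETR_EXTERNAL,cv2.CHAIN_APPROX_NONE)[0],key=cv2.contourArea)
ValueError: max() iterable argument is empty
```

View pics/w7.png

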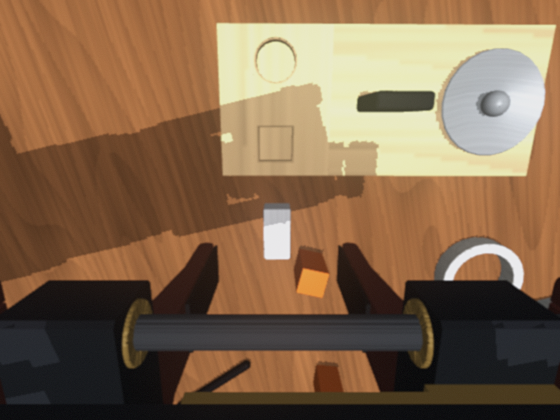

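The square pocket at (275,142) is empty, and the silver weight lies on its side on the table at (277,235). It caught on the rim, pivoted in the pads and toppled when I let go. I'll measure how it lies so I can stand it up again.

```bash
python3 - <<'E'
from h import *
d=load('w7')
u,k,t=blob(d,(277,235),32,thr=150);r=cv2.minAreaRect(world(d,k,28)[:,:2].astype(np.float32));print(t,u,r,cv2.boundingRect(k))
s=img('scene');save(s,'s7');e=img('side');save(e,'e7')
o=[]
for x in(s,e):
    p=proj(x,[*r[0],15])[0];print(p);a=x['pixels'][int(p[1])-45:int(p[1])+45,int(p[0])-45:int(p[0])+45];o.append(cv2.resize(a,(400,400),interpolation=cv2.INTER_CUBIC))
cv2.imwrite('pics/c7.png',np.hstack(o))
E
```

```text
150 [276.79334099 233.89297104] ((467.9429931640625, -12.389921188354492), (55.99720764160156, 28.610931396484375), 77.45700073242188) (263, 209, 28, 51)
[258.16440589 220.35277718]
[330.34140401 226.21041465]
```

View pics/c7.png

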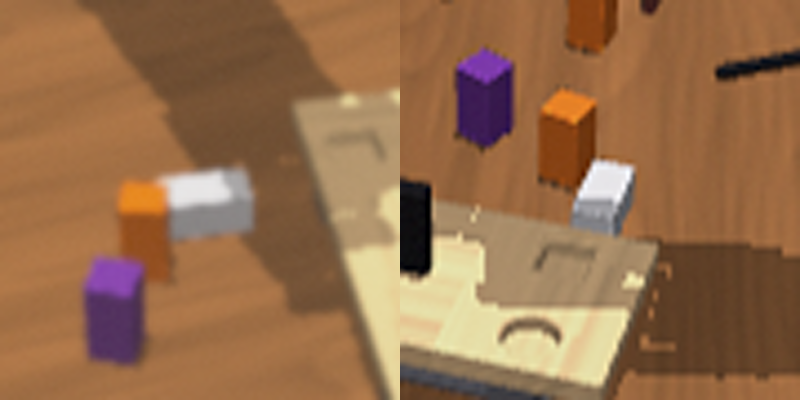

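The weight lies flat on the table at (468,-12), long axis at 77°, between the tray and an orange look-alike. Plan: grip its +y end with the tool leaned, tilt it upright over clear table on the far side of the tray, set it down and grip it again.

Call:
carry_out --pt "0 0 0 0 -8 0" --pt "0 0 0 0 -8 0" --pt "0 0 0 0 -8 0" --pt "0 0 0 0 -6 0" --pt "0 0 0 0 0 0"

```text
t: 13.45
ee_pos: [480.8, 38.2, 203.6]
orientation: [0.922, 0.719, -1.61]
ft_force: [0.5, -0.1, 0.1]
width: 61.7
```

```bash
cat >> h.py <<'E'
def gop(xyz,yaw,pitch):
    """like go, but tool pitched by 'pitch' deg about tool y; yaw is tool-y heading"""
    o=ctrl.get_obs(); R=Ro.from_rotvec(o['orientation']).as_matrix()
    x=np.array([0,0,-1.]);ty=np.array([np.cos(yaw),np.sin(yaw),0])
    T=np.c_[x,ty,np.cross(x,ty)]@Ro.from_euler('y',pitch,degrees=True).as_matrix()
    z=np.array([0,0,1.]);Dn=np.c_[x,R[:,1],np.cross(x,R[:,1])]
    print('t',o['t'],'ee',o['ee_pos'].round(1),'w',round(o['width'],1),'F',o['ft_force'].round(1),'pitch',round(np.degrees(np.arcsin(-R[:,0]@Dn[:,2])),1))
    print(' shift',(R.T@(np.array(xyz)-o['ee_pos'])/1000).round(4),'rot',np.degrees(Ro.from_matrix(R.T@T).as_rotvec()).round(2))
E
python3 - <<'E'
from h import *
gop([470.6,-0.7,60],-0.218,-30)
d=load('scene0');print(plane(d,(421,207),0),plane(d,(180,213),0))
E
```

```text
t 13.45 ee [480.8  38.2 203.6] w 61.7 F [ 0.5 -0.1  0.1] pitch -31.0
 shift [ 0.1438 -0.003  -0.0394] rot [-0.68  0.96 -0.4 ]
[588.88975549 455.86799411   0.        ] [ 331.16694187 -195.85043667    0.        ]
```

Call:
carry_out --pt "0.03 -0.001 -0.013 0 1 0" --pt "0.04 -0.001 -0.013 0 0 0" --pt "0.04 -0.001 -0.013 0 0 0" --pt "0.03 0 0 0 0 0" --pt "0 0 0 0 0 0"

```text
t: 14.08
ee_pos: [473.3, 4.9, 59.7]
orientation: [0.951, 0.739, -1.596]
ft_force: [-0.8, -0.8, 0.0]
width: 61.6
```

```bash
python3 - <<'E'
from h import *
gop([470.6,-0.7,9],-0.218,-30)
E
```

```text
t 14.075 ee [473.3   4.9  59.7] w 61.6 F [-0.8 -0.8  0. ] pitch -29.1
 shift [ 0.0473 -0.0021 -0.0194] rot [-0.75 -0.89 -0.58]
```

Call:
carry_out --pt "0.012 -0.001 -0.005 0 0 0" --pt "0.012 -0.001 -0.005 0 0 0" --pt "0.012 0 -0.005 0 0 0" --pt "0.01 0 -0.004 0 0 0" --pt "0 0 0 0 0 0" --pt "0 0 0 0 0 0"

```text
t: 14.82
ee_pos: [473.5, 1.0, 9.4]
orientation: [0.958, 0.738, -1.592]
ft_force: [0.0, 0.4, 0.6]
width: 61.2
```

Call:
carry_out --pt "0 0 0 0 0 0" --pt "0 0 0 0 0 0" --pt "0 0 0 0 0 0" --pt "0 0 0 0 0 0" --grip 1

```text
t: 15.32
ee_pos: [474.1, 1.2, 10.2]
orientation: [0.959, 0.737, -1.591]
ft_force: [0.0, 0.1, -0.4]
width: 28.1
```

```bash
python3 - <<'E'
from h import *
gop([440,300,200],-0.218,-30)
gop([473,0,200],-0.218,-30)
E
```

```text
t 15.325 ee [474.1   1.2  10.2] w 28.1 F [ 0.   0.1 -0.4] pitch -28.8
 shift [-0.3049 -0.0955 -0.1561] rot [-0.91 -1.19 -0.91]
t 15.325 ee [474.1   1.2  10.2] w 28.1 F [ 0.   0.1 -0.4] pitch -28.8
 shift [-0.1656  0.0033  0.0927] rot [-0.91 -1.19 -0.91]
```

Call:
carry_out --pt "-0.025 0 0.014 0 0 0" --pt "-0.045 0 0.025 0 0 0" --pt "-0.05 0 0.028 0 0 0" --pt "-0.05 0 0.028 0 0 0" --pt "-0.025 0 0.014 0 0 0" --pt "0 0 0 0 8 0" --pt "0 0 0 0 9 0" --pt "0 0 0 0 9 0"

```text
t: 16.32
ee_pos: [469.1, 3.4, 240.5]
orientation: [1.348, 1.056, -1.372]
ft_force: [1.1, 0.5, -1.5]
width: 27.7
```

```bash
python3 - <<'E'
from h import *
gop([440,300,220],-0.218,0)
E
```

```text
t 16.325 ee [469.1   3.4 240.5] w 27.7 F [ 1.1  0.5 -1.5] pitch -2.0
 shift [ 0.0083 -0.0931 -0.2837] rot [-0.05  2.04 -1.28]
```

Call:
carry_out --pt "0 -0.007 -0.022 0 0 0" --pt "0 -0.015 -0.045 0 0 0" --pt "0 -0.015 -0.045 0 0 0" --pt "0 -0.015 -0.045 0 0 0" --pt "0 -0.015 -0.045 0 0 0" --pt "0 -0.015 -0.045 0 0 0" --pt "0 -0.009 -0.025 0 0 0" --pt "0 0 0 0 0 0"

```text
t: 17.32
ee_pos: [438.8, 292.1, 229.0]
orientation: [1.356, 1.05, -1.378]
ft_force: [-0.1, -1.2, -2.2]
width: 27.8
```

Call:
carry_out --pt "0 0 0 0 8 0" --pt "0 0 0 0 9 0" --pt "0 0 0 0 9 0" --pt "0 0 0 0 9 0" --pt "0 0 0 0 9 0" --pt "0 0 0 0 9 0" --pt "0 0 0 0 5 0" --pt "0 0 0 0 0 0"

```text
t: 18.32
ee_pos: [433.9, 286.8, 226.8]
orientation: [2.059, 1.635, -0.696]
ft_force: [0.0, -1.0, -0.6]
width: 28.2
```

```bash
python3 - <<'E'
from h import *
gop([440,300,60],-0.218,60)
s=img('scene');save(s,'s8');e=img('side');save(e,'e8')
o=[]
for x in(s,e):
    p=proj(x,ctrl.get_obs()['ee_pos'])[0];a=x['pixels'][max(int(p[1])-60,0):int(p[1])+60,int(p[0])-60:int(p[0])+60];o.append(cv2.resize(a,(400,400),interpolation=cv2.INTER_CUBIC))
cv2.imwrite('pics/c8.png',np.hstack(o));print(ctrl.get_obs()['qpos'])
E
```

```text
t 18.325 ee [433.9 286.8 226.8] w 28.2 F [ 0.  -1.  -0.6] pitch 51.9
 shift [0.114  0.0005 0.1226] rot [ 0.56  8.07 -0.74]
[ 0.10233537  0.27643709  2.22555244  1.36022501  0.86281047 -0.75825653]
```

View pics/c8.png

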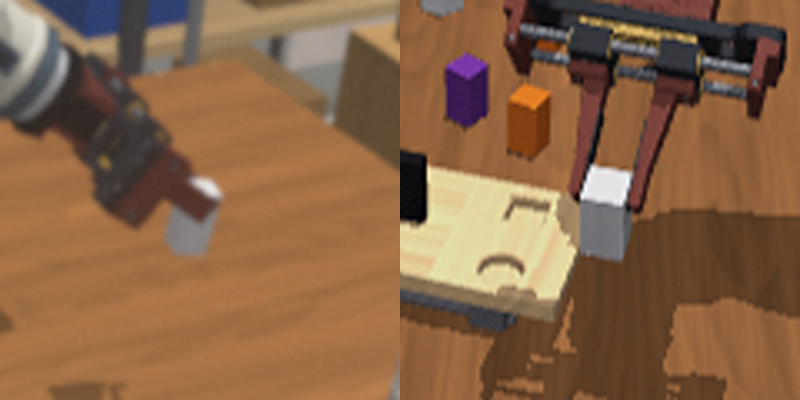

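The crops show the weight held nearly upright at side crop (605,210), about 9° off. I'll turn it 8° more, move 50 mm clear of the tray and lower it.

Call:
carry_out --pt "0 0 0 0 8 0" --pt "0 0 0 0 0 0"

```text
t: 18.68
ee_pos: [435.3, 288.4, 229.3]
orientation: [2.145, 1.71, -0.556]
ft_force: [0.8, -0.4, -1.4]
width: 27.7
```

```bash
python3 - <<'E'
from h import *
gop([440,340,150],-0.218,60)
gop([440,340,50],-0.218,60)
E
```

```text
t 18.675 ee [435.3 288.4 229.3] w 27.7 F [ 0.8 -0.4 -1.4] pitch 59.9
 shift [ 0.0841 -0.0083  0.0428] rot [ 1.03  0.07 -0.66]
t 18.675 ee [435.3 288.4 229.3] w 27.7 F [ 0.8 -0.4 -1.4] pitch 59.9
 shift [ 0.1342 -0.0105  0.1293] rot [ 1.03  0.07 -0.66]
```

Call:
carry_out --pt "0.03 -0.003 0.015 0 0 0" --pt "0.04 -0.004 0.02 0 0 0" --pt "0.02 0 0.02 0 0 0" --pt "0.016 0 0.029 0 0 0" --pt "0.015 0 0.026 0 0 0" --pt "0.008 0 0.014 0 0 0" --pt "0 0 0 0 0 0" --pt "0 0 0 0 0 0"

```text
t: 19.68
ee_pos: [448.1, 345.1, 59.0]
orientation: [2.118, 1.715, -0.559]
ft_force: [-0.1, 0.2, -0.7]
width: 28.2
```

```bash
python3 - <<'E'
from h import *
gop([440,340,36],-0.218,60)
e=img('side');save(e,'e9');s=img('scene')
T=ctrl.get_obs()['ee_pos']
print(proj(e,[T[0],T[1],T[2]-36]),proj(s,[T[0],T[1],T[2]-36]),proj(e,T))
E
```

```text
t 19.675 ee [448.1 345.1  59. ] w 28.2 F [-0.1  0.2 -0.7] pitch 59.1
 shift [ 0.006  -0.0076  0.023 ] rot [1.86 0.86 0.  ]
[[333.60824809 322.72998552]] [[363.90408955 183.96473341]] [[334.18359979 311.9190694 ]]
```

Call:
carry_out --pt "0.004 0 0.007 0 0 0" --pt "0.004 0 0.007 0 0 0" --pt "0.002 0 0.004 0 0 0" --pt "0 0 0 0 0 0"

```text
t: 20.27
ee_pos: [449.4, 345.3, 42.2]
orientation: [2.125, 1.719, -0.545]
ft_force: [-0.3, -0.2, 0.1]
width: 27.8
```

Call:
carry_out --pt "0.002 0 0.004 0 0 0" --pt "0.002 0 0.004 0 0 0" --pt "0 0 0 0 0 0"

```text
t: 20.65
ee_pos: [449.2, 346.2, 39.9]
orientation: [2.137, 1.728, -0.527]
ft_force: [-0.0, 0.0, -1.8]
width: 27.6
```

Call:
carry_out --pt "0.003 0 0.005 0 0 0" --pt "0.003 0 0.005 0 0 0" --pt "0 0 0 0 0 0"

```text
t: 21.02
ee_pos: [449.9, 347.9, 35.1]
orientation: [2.15, 1.736, -0.507]
ft_force: [0.1, 1.3, -1.5]
width: 27.8
```

```bash
python3 - <<'E'
from h import *
gop([440,340,36],-0.218,60)
e=img('side');save(e,'e10');s=img('scene')
o=[]
for x in(s,e):
    p=proj(x,ctrl.get_obs()['ee_pos'])[0];a=x['pixels'][max(int(p[1])-40,0):int(p[1])+40,int(p[0])-40:int(p[0])+40];o.append(cv2.resize(a,(400,400),interpolation=cv2.INTER_CUBIC))
cv2.imwrite('pics/c10.png',np.hstack(o))
E
```

```text
t 21.025 ee [449.9 347.9  35.1] w 27.8 F [ 0.1  1.3 -1.5] pitch 61.9
 shift [-0.0092 -0.008   0.0035] rot [ 2.02 -1.93 -0.21]
```

View pics/c10.png

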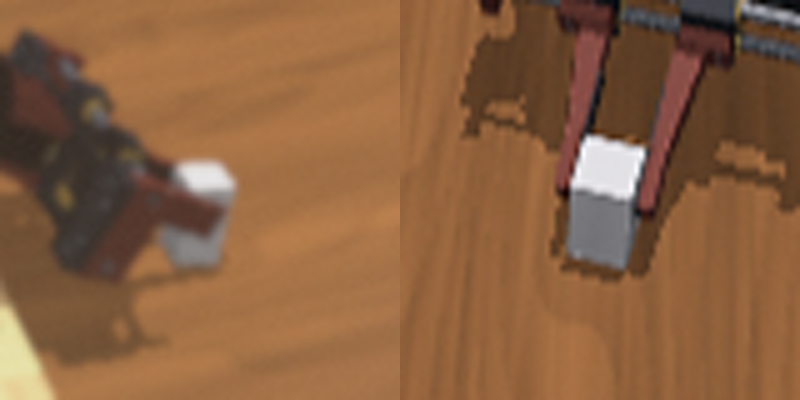

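The crops show the weight upright in the fingers, its lower edge at side crop (600,265), just above or on the table. I have used 11 views, so one is left and I'll rely on numbers from here. I'll lower until it touches.

Call:
carry_out --pt "0.002 0 0.003 0 0 0" --pt "0.002 0 0.003 0 0 0" --pt "0 0 0 0 0 0"

```text
t: 21.5
ee_pos: [450.4, 349.4, 32.7]
orientation: [2.159, 1.741, -0.494]
ft_force: [-0.2, 0.9, -0.7]
width: 28.1
```

```bash
python3 - <<'E'
from h import *
gop([440,340,36],-0.218,60)
o=ctrl.get_obs();print(o['moment'])
e=load('e10');c=np.round(proj(e,[449.9,347.9,35.1])[0]).astype(int);print(c)
# bottom edge & top-near edge rows near weight's centre column
x=c[0];print(edges(e,x-3,x+3,c[1]-15,c[1]+35,8))
for z in (0,5,10): print(z,proj(e,[449,357+5,z]))
E
```

```text
t 21.5 ee [450.4 349.4  32.7] w 28.1 F [-0.2  0.9 -0.7] pitch 62.6
 shift [-0.0117 -0.0082  0.0021] rot [ 2.02 -2.67 -0.29]
[-0.29557593 -0.01550959  0.0613238 ]
[333 320]
[(np.float64(306.5), 79.0), (np.float64(307.5), 76.0), (np.float64(308.5), 15.0), (np.float64(317.5), -43.0), (np.float64(318.5), -57.0), (np.float64(331.5), -17.0), (np.float64(332.5), -23.0), (np.float64(335.5), 23.0)]
0 [[332.67486106 335.48341095]]
5 [[332.75072955 334.04440792]]
10 [[332.827025   332.59730663]]
```

Call:
carry_out --pt "0.002 0 0.004 0 -1 0" --pt "0.002 0 0.004 0 -1 0" --pt "0 0 0 0 0 0"

```text
t: 21.88
ee_pos: [450.7, 350.6, 31.0]
orientation: [2.149, 1.729, -0.511]
ft_force: [-0.8, -0.3, -0.2]
width: 27.9
```

```bash
python3 - <<'E'
from h import *
gop([440,340,36],-0.218,60)
o=ctrl.get_obs();print(o['moment'])
e=img('side');save(e,'e11')
print(edges(e,330,336,305,355,8))
E
```

```text
t 21.875 ee [450.7 350.6  31. ] w 27.9 F [-0.8 -0.3 -0.2] pitch 61.6
 shift [-0.0136 -0.0081  0.0013] rot [ 2.04 -1.66 -0.41]
[-0.52155196  0.09446611  0.01355118]
[(307.5, 72.0), (308.5, 80.0), (309.5, 21.0), (318.5, -20.0), (319.5, -63.0), (320.5, -36.0), (332.5, -23.0), (337.5, 21.0)]
```

```bash
python3 - <<'E'
from h import *
e=load('e11')
for p,z in(((333,308),56),((333,319.5),56),((333,332.5),0),((333,337.5),0)): print(p,plane(e,p,z).round(1))
E
```

```text
(333, 308) [451.2 330.9  56. ]
(333, 319.5) [450.1 363.8  56. ]
(333, 332.5) [448.5 353.6  -0. ]
(333, 337.5) [448.1 367.5   0. ]
```

The weight touches the table but leans about 10°. I'll turn 6° more and then open; it will settle on its base, well inside its tipping angle.

Call:
carry_out --pt "0 0 0 0 6 0" --pt "0 0 0.002 0 0 0" --pt "0 0 0 0 0 0"

```text
t: 22.3
ee_pos: [451.2, 350.7, 30.4]
orientation: [2.216, 1.787, -0.396]
ft_force: [-0.6, -3.0, 7.1]
width: 28.1
```

Call:
carry_out --pt "0 0 0 0 0 0" --pt "0 0 0 0 0 0" --pt "0 0 0 0 0 0" --pt "0 0 0 0 0 0" --grip 0.3

```text
t: 22.8
ee_pos: [451.0, 350.6, 28.1]
orientation: [2.213, 1.785, -0.404]
ft_force: [-0.3, -0.2, 0.1]
width: 60.9
```

```bash
python3 - <<'E'
from h import *
gop([440,340,36],-0.218,60)
e=img('side');save(e,'e12')
r=edges(e,331,336,300,355,8);print(r)
for row in (308,319.5,332.5): print(plane(e,(333,row),56).round(1),plane(e,(333,row),0).round(1))
E
```

```text
t 22.8 ee [451.  350.6  28.1] w 60.9 F [-0.3 -0.2  0.1] pitch 67.7
 shift [-0.0147 -0.0084 -0.0028] rot [ 2.04 -7.75 -0.25]
[(303.5, 24.0), (305.5, -29.0), (307.5, 95.0), (308.5, 46.0), (317.5, -53.0), (318.5, -43.0), (333.5, -25.0), (335.5, 22.0)]
[451.2 330.9  56. ] [450.8 280.7   0. ]
[450.1 363.8  56. ] [449.7 315.8   0. ]
[449.  399.1  56. ] [448.5 353.6  -0. ]
```

It stands: its side-view edges match an upright 56 mm block at about (450,344). I'll back out along the fingers, rise and turn the tool down again.

Call:
carry_out --pt "-0.02 0 0 0 0 0" --pt "-0.04 0 0 0 0 0" --pt "-0.04 0 -0.01 0 0 0" --pt "-0.02 0 -0.04 0 0 0" --pt "-0.02 0 -0.05 0 0 0" --pt "-0.02 0 -0.05 0 0 0" --pt "0 0 0 0 -8 0" --pt "0 0 0 0 -9 0"

```text
t: 23.85
ee_pos: [425.2, 258.2, 230.3]
orientation: [2.026, 1.618, -0.707]
ft_force: [-0.4, 0.5, -0.5]
width: 61.7
```

Call:
carry_out --pt "0 0 0 0 -9 0" --pt "0 0 0 0 -9 0" --pt "0 0 0 0 -9 0" --pt "0 0 0 0 -9 0" --pt "0 0 0 0 -9 0" --pt "0 0 0 0 -5 0" --pt "0 0 0 0 0 0"

```text
t: 24.72
ee_pos: [421.6, 259.2, 232.2]
orientation: [1.411, 1.116, -1.31]
ft_force: [0.1, 0.4, -0.7]
width: 61.5
```

```bash
python3 - <<'E'
from h import *
go([450,328,195],-0.218)
d=img('wrist');save(d,'w13');p=proj(d,[450,344,56])[0];print(p)
e=img('side');s=img('scene')
for x in(e,s,d):
    try:
        q=proj(x,[450,344,56])[0];u,k,t=blob(x,q,14 if x is not d else 40);print(u.round(1),t,plane(x,u,56).round(1),cv2.minAreaRect(world(x,k,56)[:,:2].astype(np.float32)))
    except Exception as ex: print(ex)
E
```

```text
t 24.725 ee [421.6 259.2 232.2] yaw -0.2055 w 61.5 F [ 0.1  0.4 -0.7] M [-0.03 -0.04 -0.01]
 shift [ 0.0413  0.0127 -0.0711] rot [ 0.76 -2.96 -1.58]
[283.53857329 110.17423256]
[332.2 313.4] 178.0 [452.5 346.6  56. ] ((450.4476318359375, 344.9395446777344), (28.46831512451172, 26.41921043395996), 76.51631164550781)
[366.3 175.7] 173.0 [452.7 345.4  56. ] ((451.3827209472656, 345.83978271484375), (27.948646545410156, 26.480545043945312), 66.37419128417969)
[284.3 110.2] 202.0 [450.7 343.9  56. ] ((450.38299560546875, 343.4761962890625), (27.068172454833984, 27.404760360717773), 78.40229797363281)
```

The square weight stands upright again at (450.4,344), faces at 78°, and all three views agree within 2 mm. Before inserting again I'll check frames w5 and w6 for what went wrong.

```bash
python3 - <<'E'
from h import *
for n in('w5','w6'):
    d=load(n);g=cv2.cvtColor(d['pixels'],cv2.COLOR_BGR2GRAY);print(n,[(r,int(g[r,264:290].mean())) for r in range(204,322,3)])
    print(' rows L/R', [(r,[c for c in range(225,332) if abs(int(g[r,c+1])-int(g[r,c-1]))>25]) for r in(214,230,245,270,300)])
d=load('w7');print(np.array(d['intrinsics']).round(1).tolist())
E
python3 -c "
from h import *
go([450.6,343.8,60],-0.203)"
```

```text
w5 [(204, 155), (207, 154), (210, 154), (213, 154), (216, 154), (219, 132), (222, 135), (225, 93), (228, 94), (231, 94), (234, 94), (237, 94), (240, 94), (243, 95), (246, 95), (249, 95), (252, 95), (255, 95), (258, 124), (261, 172), (264, 173), (267, 174), (270, 175), (273, 175), (276, 173), (279, 172), (282, 171), (285, 170), (288, 169), (291, 170), (294, 170), (297, 170), (300, 171), (303, 170), (306, 170), (309, 169), (312, 171), (315, 46), (318, 44), (321, 56)]
 rows L/R [(214, []), (230, [247, 248, 249, 301, 302, 303]), (245, [231, 232, 233, 245, 246, 308, 309, 310, 322, 323, 324]), (270, [245, 246, 247, 248, 308, 309, 310, 311]), (300, [245, 246, 247, 248, 307, 308, 309, 310])]
w6 [(204, 153), (207, 153), (210, 153), (213, 152), (216, 152), (219, 151), (222, 152), (225, 111), (228, 108), (231, 108), (234, 108), (237, 108), (240, 108), (243, 108), (246, 108), (249, 108), (252, 108), (255, 108), (258, 108), (261, 108), (264, 108), (267, 108), (270, 108), (273, 108), (276, 108), (279, 108), (282, 109), (285, 111), (288, 162), (291, 162), (294, 163), (297, 165), (300, 164), (303, 164), (306, 162), (309, 160), (312, 161), (315, 43), (318, 42), (321, 54)]
 rows L/R [(214, []), (230, [245, 246, 248, 249, 251, 252, 305]), (245, [231, 232, 233, 246, 250, 308, 309, 310, 322, 323, 324]), (270, [245, 246, 247, 308, 309, 310]), (300, [243, 244, 245, 246, 309, 310, 311, 312])]
[[338.9, 0.0, 277.3], [0.0, 338.9, 211.6], [0.0, 0.0, 1.0]]
t 24.875 ee [421.2 257.5 231.8] yaw -0.2082 w 61.4 F [-0.2 -0.4 -0.4] M [-0.04  0.02  0.03]
 shift [ 0.1765  0.0064 -0.0815] rot [-0.26 -2.97 -1.54]
```

The w6 frame fits the weight's +y lower edge resting on the pocket's +y rim, so my 2.4 mm shift was wrong and the uncorrected fit was right. This time I'll measure the weight from the same relative view as the pocket in w3, so that camera bias cancels.

```bash
python3 -c "
from h import *
d=load('w3');print(proj(d,[488.2,80.7,46]))
go([443,297,236],-0.203)"
```

```text
[[270.52276978 145.93626744]]
t 24.875 ee [421.2 257.5 231.8] yaw -0.2082 w 61.4 F [-0.2 -0.4 -0.4] M [-0.04  0.02  0.03]
 shift [-0.0016  0.0133 -0.0433] rot [-0.26 -2.97 -1.54]
```

Call:
carry_out --pt "0 0 0 0 -3 -1.5" --pt "-0.002 0.007 -0.022 0 0 0" --pt "-0.002 0.006 -0.021 0 0 0" --pt "0 0 0 0 0 0" --pt "0 0 0 0 0 0"

```text
t: 25.5
ee_pos: [441.2, 292.1, 234.3]
orientation: [1.363, 1.105, -1.369]
ft_force: [-0.3, -0.3, 0.5]
width: 61.4
```

```bash
python3 - <<'E'
from h import *
go([443,297,236],-0.203)
d=img('wrist');save(d,'w14')
q=proj(d,[450.4,343.8,56])[0];u,k,t=blob(d,q,40);print(q,u.round(1),t,plane(d,u,56).round(1),cv2.minAreaRect(world(d,k,56)[:,:2].astype(np.float32)))
go([450.6,343.8,60],-0.203)
E
```

```text
t 25.5 ee [441.2 292.1 234.3] yaw -0.2138 w 61.4 F [-0.3 -0.3  0.5] M [-0.08 -0.09 -0.03]
 shift [-0.0017  0.0007 -0.0051] rot [-0.62  0.01  0.3 ]
[276.79327272 138.86270534] [276.9 138.4] 190.0 [450.6 344.2  56. ] ((450.2793884277344, 344.05010986328125), (25.999849319458008, 26.536102294921875), 77.77935028076172)
t 25.55 ee [441.2 292.1 234.3] yaw -0.2139 w 61.3 F [-0.6 -0.2 -0.1] M [-0.02 -0.01 -0.02]
 shift [ 0.1743 -0.0009 -0.0525] rot [-0.63  0.    0.3 ]
```

Call:
carry_out --pt "0 0 -0.026 0 0 0" --pt "0 0 -0.024 0 0 0" --pt "0 0 0 0 0 0" --pt "0.04 0 0 0 0 0" --pt "0.045 0 0 0 0 0" --pt "0.045 0 0 0 0 0" --pt "0.02 0 0 0 0 0" --pt "0 0 0 0 0 0"

```text
t: 26.55
ee_pos: [449.9, 338.4, 81.1]
orientation: [1.363, 1.104, -1.37]
ft_force: [0.6, -0.1, 0.1]
width: 61.5
```

```bash
python3 - <<'E'
from h import *
go([451.5,344.0,28],-0.213)
E
```

```text
t 26.55 ee [449.9 338.4  81.1] yaw -0.2143 w 61.5 F [ 0.6 -0.1  0.1] M [-0.02 -0.07  0.02]
 shift [ 0.0531  0.0007 -0.0058] rot [-0.07  0.05  0.31]
```

Call:
carry_out --pt "0.018 0 -0.004 0 0 0" --pt "0.018 0.0005 -0.003 0 0 0" --pt "0.016 0 0 0 0 0" --pt "0 0 0 0 0 0" --pt "0 0 0 0 0 0"

```text
t: 27.18
ee_pos: [453.0, 346.3, 27.6]
orientation: [1.365, 1.104, -1.367]
ft_force: [0.4, -0.2, 1.3]
width: 61.2
```

```bash
python3 - <<'E'
from h import *
go([451.5,344.0,28],-0.213)
E
```

```text
t 27.175 ee [453.  346.3  27.6] yaw -0.2141 w 61.2 F [ 0.4 -0.2  1.3] M [-0.02 -0.05 -0.02]
 shift [-0.0004 -0.0009  0.0026] rot [-0.06 -0.09  0.18]
```

Call:
carry_out --pt "0 -0.0007 0.002 0 0 0" --pt "0 0 0 0 0 0"

```text
t: 27.42
ee_pos: [452.2, 344.6, 28.4]
orientation: [1.366, 1.104, -1.366]
ft_force: [0.5, 0.5, -0.4]
width: 61.6
```

Call:
carry_out --pt "0 0 0 0 0 0" --pt "0 0 0 0 0 0" --pt "0 0 0 0 0 0" --pt "0 0 0 0 0 0" --grip 1

```text
t: 27.92
ee_pos: [452.5, 344.9, 29.3]
orientation: [1.367, 1.104, -1.364]
ft_force: [-1.3, 0.1, -0.0]
width: 28.2
```

```bash
python3 - <<'E'
from h import *
go([450.4,344.1,28],-0.213)
go([489.7,81,200],-0.233)
E
```

```text
t 27.925 ee [452.5 344.9  29.3] yaw -0.2142 w 28.2 F [-1.3  0.1 -0. ] M [-0.08  0.04  0.01]
 shift [ 0.0013 -0.0019  0.0012] rot [-0.07 -0.2   0.09]
t 27.925 ee [452.5 344.9  29.3] yaw -0.2142 w 28.2 F [-1.3  0.1 -0. ] M [-0.08  0.04  0.01]
 shift [-0.1717  0.0921  0.2494] rot [ 1.08 -0.2   0.09]
```

Call:
carry_out --pt "-0.02 0 0 0 0 0" --pt "-0.045 0 0 0 0 0" --pt "-0.045 0 0 0 0 0" --pt "-0.02 0 0 0 0 0" --pt "0 0.008 0.022 1 0 0" --pt "0 0.016 0.043 0 0 0" --pt "0 0.016 0.043 0 0 0" --pt "0 0.016 0.043 0 0 0"

```text
t: 28.92
ee_pos: [471.9, 179.2, 166.7]
orientation: [1.379, 1.095, -1.374]
ft_force: [0.5, -0.1, -1.9]
width: 27.6
```

Call:
carry_out --pt "0 0.016 0.043 0 0 0" --pt "0 0.012 0.033 0 0 0" --pt "0 0.004 0.01 0 0 0" --pt "0 0 0 0 0 0" --pt "0 0 0 0 0 0"

```text
t: 29.55
ee_pos: [479.5, 79.5, 164.8]
orientation: [1.38, 1.093, -1.385]
ft_force: [0.3, -0.6, -1.1]
width: 27.7
```

```bash
python3 - <<'E'
from h import *
go([490.4,81.4,86],-0.233)
d=img('wrist');save(d,'w15');print(edges(d,264,290,200,330,8))
E
```

```text
t 29.55 ee [479.5  79.5 164.8] yaw -0.2368 w 27.7 F [ 0.3 -0.6 -1.1] M [-0.02 -0.08 -0.05]
 shift [ 0.0787  0.0106 -0.0043] rot [-0.22 -0.05  0.31]
[(215.5, -22.0), (216.5, -21.0), (223.5, -27.0), (224.5, -25.0), (259.5, 30.0), (260.5, 28.0), (313.5, -61.0), (314.5, -54.0)]
```

Call:
carry_out --pt "0 0.0055 -0.002 0 0 0" --pt "0 0.005 -0.003 0 0 0" --pt "0.02 0 0 0 0 0" --pt "0.03 0 0 0 0 0" --pt "0.02 0 0 0 0 0" --pt "0.006 0 0 0 0 0" --pt "0 0 0 0 0 0"

```text
t: 30.48
ee_pos: [494.9, 86.8, 87.5]
orientation: [1.379, 1.094, -1.376]
ft_force: [0.5, 0.7, -0.4]
width: 27.9
```

```bash
python3 - <<'E'
from h import *
go([490.4,81.4,80],-0.233)
E
```

```text
t 30.475 ee [494.9  86.8  87.5] yaw -0.2305 w 27.9 F [ 0.5  0.7 -0.4] M [-0.04 -0.08  0.  ]
 shift [ 0.0075 -0.0031  0.0063] rot [ 0.14 -0.16  0.08]
```

Call:
carry_out --pt "0.001 -0.003 0.005 0 0 0" --pt "0 0 0 0 0 0" --pt "0 0 0 0 0 0"

```text
t: 30.85
ee_pos: [491.8, 82.6, 88.2]
orientation: [1.381, 1.093, -1.374]
ft_force: [0.3, -0.4, -1.2]
width: 28.0
```

```bash
python3 - <<'E'
from h import *
go([490.4,81.4,76],-0.233)
d=img('wrist');save(d,'w16');print(edges(d,264,290,200,330,10))
E
```

```text
t 30.85 ee [491.8  82.6  88.2] yaw -0.2304 w 28.0 F [ 0.3 -0.4 -1.2] M [-0.04 -0.03  0.04]
 shift [ 0.0122 -0.0011  0.0016] rot [ 0.15 -0.23 -0.08]
[(213.5, -17.0), (215.5, 17.0), (223.5, -26.0), (224.5, -22.0), (259.5, 28.0), (260.5, 26.0), (261.5, 12.0), (312.5, -18.0), (313.5, -58.0), (314.5, -50.0)]
```

Call:
carry_out --pt "0.004 -0.001 0.0015 0 0 0" --pt "0.005 0 0 0 0 0" --pt "0.003 0 0 0 0 0" --pt "0 0 0 0 0 0"

```text
t: 31.4
ee_pos: [490.4, 81.3, 75.5]
orientation: [1.381, 1.093, -1.374]
ft_force: [-0.2, -0.2, -1.4]
width: 27.6
```

```bash
python3 - <<'E'
from h import *
go([490.4,81.4,72],-0.233)
d=img('wrist');save(d,'w17');print(edges(d,264,290,200,330,10))
g=cv2.cvtColor(d['pixels'],cv2.COLOR_BGR2GRAY)
for r in(221,222,223,228): print(r,g[r,244:310:1].tolist())
E
```

```text
t 31.4 ee [490.4  81.3  75.5] yaw -0.2304 w 27.6 F [-0.2 -0.2 -1.4] M [-0.   -0.07  0.04]
 shift [ 0.0035 -0.0001 -0.0001] rot [ 0.15 -0.23 -0.09]
[(216.5, -17.0), (218.5, 18.0), (223.5, -26.0), (224.5, -22.0), (259.5, 28.0), (260.5, 26.0), (261.5, 12.0), (312.5, -17.0), (313.5, -57.0), (314.5, -51.0)]
221 [160, 154, 142, 125, 111, 98, 120, 152, 163, 164, 164, 165, 164, 163, 161, 159, 160, 158, 158, 156, 155, 156, 154, 154, 158, 157, 158, 159, 158, 161, 160, 161, 160, 160, 160, 157, 157, 155, 154, 154, 150, 151, 152, 153, 155, 156, 156, 155, 155, 154, 155, 153, 156, 154, 153, 138, 111, 106, 120, 133, 150, 159, 159, 161, 159, 159]
222 [158, 155, 143, 128, 111, 98, 120, 152, 163, 164, 164, 164, 163, 163, 162, 161, 161, 159, 159, 157, 155, 153, 155, 155, 156, 157, 158, 160, 160, 160, 161, 160, 160, 159, 159, 158, 157, 154, 154, 151, 151, 150, 152, 154, 154, 155, 154, 153, 153, 154, 154, 154, 154, 156, 155, 139, 110, 107, 121, 133, 150, 159, 160, 160, 160, 159]
223 [161, 155, 144, 128, 111, 100, 120, 153, 163, 161, 158, 155, 154, 153, 152, 151, 151, 149, 149, 148, 147, 147, 146, 145, 147, 148, 149, 149, 152, 151, 151, 152, 152, 151, 149, 150, 148, 147, 144, 144, 144, 143, 144, 145, 145, 147, 146, 148, 147, 146, 146, 145, 146, 146, 144, 129, 110, 109, 122, 137, 153, 160, 160, 161, 160, 159]
228 [159, 156, 147, 131, 114, 98, 114, 134, 124, 100, 95, 95, 95, 95, 95, 98, 96, 97, 96, 96, 96, 96, 96, 95, 95, 95, 95, 95, 94, 94, 95, 94, 92, 94, 92, 92, 92, 93, 94, 94, 96, 93, 94, 95, 94, 95, 95, 96, 95, 96, 95, 95, 95, 94, 93, 94, 98, 109, 120, 138, 155, 161, 159, 158, 159, 159]
```

Board-level check: the weight is about 0.7 mm off in tool y. I'll nudge it, press down a few mm, and use the top-edge row (now 260) as the tilt indicator.

Call:
carry_out --pt "0.001 -0.0007 -0.0004 0 0 0" --pt "0.004 0 0 0 0 0" --pt "0.002 0 0 0 0 0" --pt "0 0 0 0 0 0"

```text
t: 31.95
ee_pos: [490.0, 82.0, 68.1]
orientation: [1.381, 1.092, -1.373]
ft_force: [-0.2, -0.4, -0.4]
width: 27.8
```

```bash
python3 - <<'E'
from h import *
go([489.9,81.8,68],-0.233)
d=img('wrist');save(d,'w18');print(edges(d,264,290,200,330,12))
E
```

```text
t 31.95 ee [490.   82.   68.1] yaw -0.2304 w 27.8 F [-0.2 -0.4 -0.4] M [-0.03 -0.08 -0.01]
 shift [ 0.0001 -0.      0.0002] rot [ 0.15 -0.24 -0.1 ]
[(220.5, -10.0), (221.5, -13.0), (223.5, -12.0), (224.5, -15.0), (258.5, 10.0), (259.5, 28.0), (260.5, 26.0), (261.5, 12.0), (312.5, -17.0), (313.5, -56.0), (314.5, -50.0), (315.5, -8.0)]
```

It went 7 mm down with no tilt and no resistance, so it is inside the pocket. I'll go the rest of the way home.

Call:
carry_out --pt "0.002 0 0 0 0 0" --pt "0.003 0 0 0 0 0" --pt "0.001 0 0 0 0 0" --pt "0 0 0 0 0 0"

```text
t: 32.5
ee_pos: [490.2, 82.2, 63.1]
orientation: [1.381, 1.092, -1.373]
ft_force: [-0.9, 0.5, -0.3]
width: 28.0
```

```bash
python3 - <<'E'
from h import *
go([489.9,81.8,63],-0.233)
d=img('wrist');save(d,'w19');print(edges(d,264,290,200,330,10))
E
```

```text
t 32.5 ee [490.2  82.2  63.1] yaw -0.2304 w 28.0 F [-0.9  0.5 -0.3] M [-0.02  0.   -0.02]
 shift [ 0.0001 -0.0002  0.0005] rot [ 0.15 -0.26 -0.12]
[(223.5, -10.0), (224.5, -20.0), (225.5, -16.0), (226.5, -8.0), (259.5, 26.0), (260.5, 27.0), (261.5, 13.0), (312.5, -17.0), (313.5, -56.0), (314.5, -50.0)]
```

Call:
carry_out --pt "0 0 0 0 0 0" --pt "0 0 0 0 0 0" --pt "0 0 0 0 0 0" --grip 0.3

```text
t: 32.92
ee_pos: [490.4, 82.2, 62.8]
orientation: [1.382, 1.092, -1.373]
ft_force: [-0.0, 0.2, -0.3]
width: 54.2
```

Call:
carry_out --pt "-0.02 0 0 0 0 0" --pt "-0.05 0 0 0 0 0" --pt "-0.055 0 0 0 0 0" --pt "-0.025 0 0 0 0 0" --pt "0 0 0.03 0 0 0" --pt "0 0 0.04 0 0 0" --pt "0 0 0.04 0 0 0"

```text
t: 33.8
ee_pos: [465.3, -26.2, 217.4]
orientation: [1.379, 1.094, -1.368]
ft_force: [-0.2, 0.2, -0.7]
width: 61.3
```

```bash
python3 - <<'E'
from h import *
d=img('wrist');save(d,'w20');go([455,-285,236],-0.6)
s=img('scene');save(s,'s20');e=img('side');save(e,'e20')
for x,r in((s,12),(e,12),(d,35)):
    q=proj(x,[488.9,81.6,90])[0]
    g=x['pixels'][int(q[1])-3:int(q[1])+4,int(q[0])-3:int(q[0])+4].reshape(-1,3).mean(0);print(q.round(1),'patch',g.round())
    try: u,k,t=blob(x,q,r,thr=110,smax=45);print(u.round(1),plane(x,u,90).round(1),cv2.minAreaRect(world(x,k,90)[:,:2].astype(np.float32)))
    except Exception as ex: print(ex)
E
```

```text
t 33.85 ee [464.  -29.3 217.2] yaw -0.2265 w 61.6 F [-0.3 -0.6 -0.3] M [-0.06 -0.    0.  ]
 shift [-0.0193  0.0487  0.2511] rot [21.4  -0.19 -0.14]
[293.1 194.4] patch [210. 214. 222.]
[293.1 198.5] [505.2  73.6  90. ] ((503.25579833984375, 75.89593505859375), (29.49057960510254, 62.717124938964844), 64.12091064453125)
[321.9 225.7] patch [216. 215. 220.]
[321.1 229.1] [490.3  95.8  90. ] ((490.6864929199219, 96.30171203613281), (58.73672103881836, 29.86638069152832), 82.7132339477539)
[275.8  68.9] patch [244. 244. 243.]
[277.   62.3] [490.9  86.1  90. ] ((488.43182373046875, 83.83112335205078), (48.6700553894043, 54.61824035644531), 78.45582580566406)
```

The expected top-face spot of the square weight is bright in all three views, so it stands in its pocket. Now the round weight, keeping the same tool heading so the camera bias cancels.

Call:
carry_out --pt "-0.003 0.007 0.044 0 0 0" --pt "-0.003 0.008 0.05 0 0 0" --pt "-0.003 0.008 0.05 0 0 0" --pt "-0.003 0.008 0.05 0 0 0" --pt "-0.003 0.008 0.05 0 0 0" --pt "0 0.008 0.05 0 0 0" --pt "0 0.007 0.035 0 0 0" --pt "0 0 0.005 0 0 0"

```text
t: 34.95
ee_pos: [447.9, -368.0, 230.5]
orientation: [1.379, 1.095, -1.363]
ft_force: [-0.1, 0.1, -0.4]
width: 61.6
```

Call:
carry_out --pt "0 0 0 0 0 0" --pt "0 0 0 0 0 0"

```text
t: 35.2
ee_pos: [448.4, -365.5, 229.9]
orientation: [1.379, 1.098, -1.362]
ft_force: [-0.3, -0.6, 1.0]
width: 61.5
```

```bash
python3 - <<'E'
from h import *
d=img('wrist');save(d,'w21');q=proj(d,[454.5,-330,56])[0]
u,k,t=blob(d,q,40);print(q,u.round(1),t,plane(d,u,56).round(1));W=world(d,k,56)[:,:2].astype(np.float32)
(c,r)=cv2.minEnclosingCircle(W);print(c,r,cv2.fitEllipse(W));go([c[0],c[1],90],-0.2265)
E
```

```text
[275.12987941 157.74735136] [274.2 157.6] 151.0 [ 453.7 -329.6   56. ]
(453.5046081542969, -329.78656005859375) 14.976367950439453 ((453.6405029296875, -329.77740478515625), (28.781980514526367, 28.905136108398438), 159.7428436279297)
t 35.25 ee [ 448.4 -365.4  229.9] yaw -0.2207 w 61.5 F [-0.2  0.4 -0.9] M [-0.01 -0.11 -0.01]
 shift [ 0.1402 -0.0035 -0.0347] rot [ 0.33 -0.48 -0.27]
```

Call:
carry_out --pt "0 -0.001 -0.018 0 -0.4 0" --pt "0 -0.001 -0.016 0 0 0" --pt "0 0 0 0 0 0" --pt "0.035 0 0 0 0 0" --pt "0.045 0 0 0 0 0" --pt "0.04 0 0 0 0 0" --pt "0.02 0 0 0 0 0" --pt "0 0 0 0 0 0"

```text
t: 36.25
ee_pos: [457.8, -326.9, 88.8]
orientation: [1.369, 1.091, -1.36]
ft_force: [0.3, -0.1, -0.6]
width: 61.9
```

```bash
python3 - <<'E'
from h import *
go([455.4,-330.1,28],-0.2265)
E
```

```text
t 36.25 ee [ 457.8 -326.9   88.8] yaw -0.2152 w 61.9 F [ 0.3 -0.1 -0.6] M [-0.03 -0.06 -0.04]
 shift [ 0.0608 -0.0022  0.0035] rot [ 0.65  0.07 -0.57]
```

Call:
carry_out --pt "0.015 -0.002 0.003 0 0 0" --pt "0.02 0 0 0 0 0" --pt "0.02 0 0 0 0 0" --pt "0.005 0 0 0 0 0" --pt "0 0 0 0 0 0"

```text
t: 36.88
ee_pos: [458.0, -332.3, 29.9]
orientation: [1.368, 1.083, -1.356]
ft_force: [0.1, 0.5, -0.2]
width: 61.5
```

```bash
python3 - <<'E'
from h import *
go([455.4,-330.1,28],-0.2265)
E
```

```text
t 36.875 ee [ 458.  -332.3   29.9] yaw -0.2149 w 61.5 F [ 0.1  0.5 -0.2] M [-0.07 -0.04  0.01]
 shift [ 0.0019 -0.003  -0.0016] rot [ 0.66  0.26 -0.96]
```

Call:
carry_out --pt "0.001 -0.003 -0.0015 0 0 -0.9" --pt "0 0 0 0 0 0"

```text
t: 37.12
ee_pos: [455.9, -330.7, 30.2]
orientation: [1.362, 1.094, -1.368]
ft_force: [-0.1, 0.3, 0.2]
width: 61.1
```

Call:
carry_out --pt "0 0 0 0 0 0" --pt "0 0 0 0 0 0" --pt "0 0 0 0 0 0" --pt "0 0 0 0 0 0" --grip 1

```text
t: 37.62
ee_pos: [456.3, -330.9, 31.0]
orientation: [1.362, 1.093, -1.367]
ft_force: [-0.5, -0.2, -0.9]
width: 31.8
```

```bash
python3 - <<'E'
from h import *
go([453.6,-329.7,28],-0.2265)
go([506.9,151.0,170],-0.2265)
E
```

```text
t 37.625 ee [ 456.3 -330.9   31. ] yaw -0.2148 w 31.8 F [-0.5 -0.2 -0.9] M [ 0.02 -0.03  0.03]
 shift [ 0.003  -0.0029 -0.0006] rot [ 0.67  0.36 -0.17]
t 37.625 ee [ 456.3 -330.9   31. ] yaw -0.2148 w 31.8 F [-0.5 -0.2 -0.9] M [ 0.02 -0.03  0.03]
 shift [-0.1421 -0.0529 -0.4807] rot [ 0.67  0.36 -0.17]
```

Call:
carry_out --pt "-0.02 0 0 0 0 0" --pt "-0.045 0 0 0 0 0" --pt "-0.045 0 0 0 0 0" --pt "-0.025 0 0 0 0 0" --pt "0 -0.003 -0.025 0.6 0 0" --pt "0 -0.0055 -0.05 0 0 0" --pt "0 -0.0055 -0.05 0 0 0" --pt "0 -0.0055 -0.05 0 0 0"

```text
t: 38.62
ee_pos: [478.0, -154.3, 178.7]
orientation: [1.376, 1.074, -1.374]
ft_force: [1.3, -0.3, -1.8]
width: 31.5
```

Call:
carry_out --pt "0 -0.0055 -0.05 0 0 0" --pt "0 -0.0055 -0.05 0 0 0" --pt "0 -0.0055 -0.05 0 0 0" --pt "0 -0.0055 -0.05 0 0 0" --pt "0 -0.0055 -0.05 0 0 0" --pt "0 -0.004 -0.025 0 0 0" --pt "0 0 0 0 0 0" --pt "0 0 0 0 0 0"

```text
t: 39.62
ee_pos: [511.8, 132.3, 186.2]
orientation: [1.379, 1.07, -1.361]
ft_force: [-0.2, 0.1, -0.4]
width: 31.9
```

```bash
python3 - <<'E'
from h import *
go([506.3,150.8,90],-0.2265)
E
```

```text
t 39.625 ee [511.8 132.3 186.2] yaw -0.2277 w 31.9 F [-0.2  0.1 -0.4] M [-0.05 -0.05 -0.  ]
 shift [ 0.0958 -0.0118 -0.0173] rot [-0.07  0.31 -1.36]
```

Call:
carry_out --pt "0 -0.006 -0.009 0 0.2 -1.3" --pt "0 -0.005 -0.007 0 0 0" --pt "0.02 0 0 0 0 0" --pt "0.035 0 0 0 0 0" --pt "0.03 0 0 0 0 0" --pt "0.006 0 0 0 0 0" --pt "0 0 0 0 0 0" --pt "0 0 0 0 0 0"

```text
t: 40.62
ee_pos: [505.6, 149.5, 95.6]
orientation: [1.38, 1.088, -1.377]
ft_force: [-0.1, 0.8, -0.4]
width: 31.6
```

```bash
python3 - <<'E'
from h import *
go([506.3,150.8,82],-0.2265)
E
```

```text
t 40.625 ee [505.6 149.5  95.6] yaw -0.2338 w 31.6 F [-0.1  0.8 -0.4] M [-0.02 -0.02  0.1 ]
 shift [ 0.0136  0.0004 -0.0014] rot [-0.42 -0.02 -0.14]
```

Call:
carry_out --pt "0.006 0.0004 -0.0014 0 0 0" --pt "0.007 0 0 0 0 0" --pt "0.003 0 0 0 0 0" --pt "0 0 0 0 0 0"

```text
t: 41.12
ee_pos: [507.6, 151.2, 80.3]
orientation: [1.383, 1.086, -1.374]
ft_force: [-0.6, 0.4, -1.4]
width: 31.4
```

```bash
python3 - <<'E'
from h import *
go([506.3,150.8,77],-0.2265)
d=img('wrist');save(d,'w22');print(edges(d,268,286,200,330,10))
g=cv2.cvtColor(d['pixels'],cv2.COLOR_BGR2GRAY)
for r in range(206,240,4): print(r,[c for c in range(235,325) if abs(int(g[r,c+1])-int(g[r,c-1]))>22])
E
```

```text
t 41.125 ee [507.6 151.2  80.3] yaw -0.2338 w 31.4 F [-0.6  0.4 -1.4] M [-0.05 -0.03 -0.04]
 shift [ 0.0033 -0.0012  0.0007] rot [-0.42 -0.11 -0.31]
[(211.5, -16.0), (213.5, 13.0), (216.5, -27.0), (217.5, -25.0), (250.5, 21.0), (251.5, 30.0), (252.5, 17.0), (312.5, -20.0), (313.5, -65.0), (314.5, -60.0)]
206 []
210 []
214 []
218 [284, 285, 293]
222 [249, 252, 253, 257, 258, 259, 291, 292, 297]
226 [246, 247, 249, 250, 253, 254, 255, 294, 295, 296, 300, 301]
230 [244, 245, 250, 251, 252, 297, 298, 302]
234 [243, 244, 245, 247, 249, 250, 302, 303, 304]
238 [243, 244, 245, 249, 301, 302, 303, 304]
```

Comparing edge gaps with the successful insertion, the round weight needs about +1.2 mm in tool z and -0.9 mm in tool y.

Call:
carry_out --pt "0.002 -0.0009 0.0012 0 0 0" --pt "0.002 0 0 0 0 0" --pt "0 0 0 0 0 0"

```text
t: 41.55
ee_pos: [506.5, 150.2, 76.3]
orientation: [1.383, 1.086, -1.374]
ft_force: [-0.0, -1.1, -0.8]
width: 32.0
```

```bash
python3 - <<'E'
from h import *
go([506.7,150.2,71],-0.2265)
d=img('wrist');save(d,'w23');print(edges(d,268,286,200,330,10))
g=cv2.cvtColor(d['pixels'],cv2.COLOR_BGR2GRAY)
for r in range(218,240,4): print(r,[c for c in range(235,325) if abs(int(g[r,c+1])-int(g[r,c-1]))>22])
E
```

```text
t 41.55 ee [506.5 150.2  76.3] yaw -0.234 w 32.0 F [-0.  -1.1 -0.8] M [-0.03 -0.06 -0.  ]
 shift [ 0.0053  0.0001 -0.    ] rot [-0.43 -0.12 -0.33]
[(211.5, -17.0), (213.5, 17.0), (216.5, -28.0), (217.5, -25.0), (250.5, 21.0), (251.5, 30.0), (252.5, 17.0), (312.5, -19.0), (313.5, -65.0), (314.5, -60.0)]
218 [258, 283, 284, 285, 295]
222 [250, 253, 254, 257, 258, 259, 291, 292, 293, 296, 299]
226 [247, 250, 253, 254, 255, 294, 295, 296, 302]
230 [245, 246, 250, 251, 252, 297, 298, 299, 301, 304]
234 [244, 245, 249, 250, 251, 299, 300, 302, 304, 305, 306]
238 [244, 245, 246, 303, 304, 305, 306]
```

Call:
carry_out --pt "0.003 0 0.0004 0 0 0" --pt "0.003 0 0 0 0 0" --pt "0 0 0 0 0 0"

```text
t: 41.98
ee_pos: [506.5, 149.8, 69.9]
orientation: [1.383, 1.086, -1.374]
ft_force: [0.0, -0.2, -1.6]
width: 31.7
```

```bash
python3 - <<'E'
from h import *
go([506.5,150.0,65],-0.2265)
d=img('wrist');save(d,'w24');print(edges(d,268,286,200,330,10))
E
```

```text
t 41.975 ee [506.5 149.8  69.9] yaw -0.2339 w 31.7 F [ 0.  -0.2 -1.6] M [-0.05 -0.01 -0.  ]
 shift [ 0.0049 -0.0001 -0.0002] rot [-0.42 -0.12 -0.33]
[(213.5, -17.0), (216.5, -15.0), (217.5, -19.0), (250.5, 21.0), (251.5, 30.0), (252.5, 17.0), (312.5, -19.0), (313.5, -66.0), (314.5, -60.0), (315.5, -9.0)]
```

It's inside the pocket, with no tilt. I'll go home, then release.

Call:
carry_out --pt "0.002 0 0 0 0 0" --pt "0.003 0 0 0 0 0" --pt "0.001 0 0 0 0 0" --pt "0 0 0 0 0 0"

```text
t: 42.52
ee_pos: [507.0, 150.2, 65.0]
orientation: [1.384, 1.086, -1.373]
ft_force: [-1.6, -1.3, -0.4]
width: 31.5
```

```bash
python3 - <<'E'
from h import *
go([506.5,150.0,65],-0.2265)
d=img('wrist');save(d,'w25');print(edges(d,268,286,200,330,10))
E
```

```text
t 42.525 ee [507.  150.2  65. ] yaw -0.2341 w 31.5 F [-1.6 -1.3 -0.4] M [-0.05  0.    0.03]
 shift [-0.     -0.0004  0.0003] rot [-0.43 -0.17 -0.37]
[(216.5, -15.0), (217.5, -21.0), (218.5, -18.0), (219.5, -10.0), (250.5, 25.0), (251.5, 28.0), (252.5, 16.0), (312.5, -20.0), (313.5, -66.0), (314.5, -61.0)]
```

Call:
carry_out --pt "0 0 0 0 0 0" --pt "0 0 0 0 0 0" --pt "0 0 0 0 0 0" --grip 0.3

```text
t: 42.95
ee_pos: [507.2, 150.2, 64.7]
orientation: [1.385, 1.086, -1.373]
ft_force: [0.1, 0.9, 0.4]
width: 57.9
```

Call:
carry_out --pt "-0.02 0 0 0 0 0" --pt "-0.05 0 0 0 0 0" --pt "-0.055 0 0 0 0 0" --pt "-0.025 0 0 0 0 0" --pt "0 0.035 0.012 0 0 0" --pt "0 0.04 0.015 0 0 0" --pt "0 0.015 0.005 0 0 0" --pt "0 0 0 5 0 0"

```text
t: 43.95
ee_pos: [587.8, 96.8, 219.5]
orientation: [1.447, 1.036, -1.437]
ft_force: [-0.5, -0.2, 0.1]
width: 61.7
```

Call:
carry_out --pt "0 0 0 10 0 0" --pt "0 0 0 10 0 0" --pt "0 0 0 10 0 0" --pt "0 0 0 10 0 0" --pt "0 0 0 10 0 0" --pt "0 0 0 10 0 0" --pt "0 0 0 10 0 0" --pt "0 0 0 10 0 0"

```text
t: 44.95
ee_pos: [581.2, 99.0, 215.2]
orientation: [-2.113, 0.206, 2.125]
ft_force: [1.4, 0.2, -0.2]
width: 61.6
```

```bash
python3 - <<'E'
from h import *
go([590.9,93.8,130],-1.806)
d=img('wrist');save(d,'w26');s=img('scene');save(s,'s26');e=img('side');save(e,'e26')
o=np.zeros((600,800,3),np.uint8)
o[:420,:560]=d['pixels']
def crop(x,p,w,h,sz): 
    q=proj(x,p)[0].astype(int);return cv2.resize(x['pixels'][q[1]-h:q[1]+h,q[0]-w:q[0]+w],sz,interpolation=cv2.INTER_CUBIC)
o[:300,560:]=crop(s,[540,105,60],50,62,(240,300))
o[300:,560:]=crop(e,[540,105,60],50,62,(240,300))
cv2.imwrite('pics/c26.png',o);print(ctrl.get_obs()['qpos'].round(2))
for n,p in(('fin',[590.9,93.8,108]),('sq',[489.9,81,90]),('rd',[507,150.8,90])): print(n,proj(d,p).round(),proj(s,p).round(),proj(e,p).round())
E
```

```text
t 44.95 ee [581.2  99.  215.2] yaw -1.7652 w 61.6 F [ 1.4  0.2 -0.2] M [ 0.02  0.01 -0.03]
 shift [ 0.0851  0.0033 -0.0109] rot [2.34 0.31 0.01]
[0.15 0.38 1.71 0.   1.05 1.9 ]
fin [[281. 196.]] [[316. 210.]] [[282. 221.]]
sq [[314. 292.]] [[293. 195.]] [[322. 226.]]
rd [[238. 289.]] [[319. 192.]] [[313. 243.]]
```

View pics/c26.png

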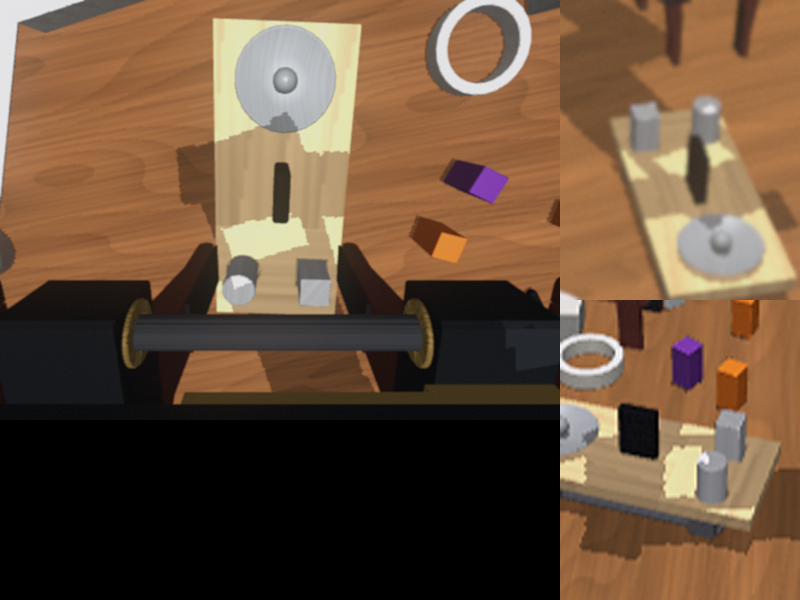

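This last view shows both weights upright in their pockets (round at (238,285), square at (314,282)), the fin at (282,192) as predicted, and the ball centred in the dish at (285,80). Next I'll go down over the fin.

Call:
carry_out --pt "0 0.002 -0.006 2.3 0 0" --pt "0.01 0.001 -0.005 0 0 0" --pt "0.03 0 0 0 0 0" --pt "0.035 0 0 0 0 0" --pt "0.015 0 0 0 0 0" --pt "0 0 0 0 0 0" --pt "0 0 0 0 0 0"

```text
t: 45.98
ee_pos: [593.5, 93.2, 122.0]
orientation: [-2.101, 0.23, 2.109]
ft_force: [0.2, 0.3, 0.9]
width: 61.3
```

```bash
python3 - <<'E'
from h import *
go([590.9,93.8,67],-1.806)
d=img('wrist')
print(proj(d,[590.9,93.8,108]))
g=d['pixels'].max(2);p=proj(d,[590.9,93.8,108])[0].astype(int)
for r in range(p[1]-20,p[1]+21,10):
  c=np.where(g[r,p[0]-30:p[0]+30]<70)[0]+p[0]-30;print(r,c.min() if len(c) else None,c.max() if len(c) else None)
E
```

```text
t 45.975 ee [593.5  93.2 122. ] yaw -1.79 w 61.3 F [0.2 0.3 0.9] M [ 0.04  0.05 -0.  ]
 shift [0.055  0.0001 0.0025] rot [0.91 0.21 0.04]
[[276.26637886 256.38211358]]
236 266 288
246 266 288
256 266 287
266 266 287
276 266 287
```

Call:
carry_out --pt "0.015 0 0.002 0.9 0.2 0" --pt "0.02 0 0 0 0 0" --pt "0.015 0 0 0 0 0" --pt "0.004 0 0 0 0 0" --pt "0 0 0 0 0 0"

```text
t: 46.65
ee_pos: [592.9, 94.1, 67.5]
orientation: [-2.1, 0.247, 2.09]
ft_force: [0.9, 0.5, 0.3]
width: 61.6
```

```bash
python3 - <<'E'
from h import *
go([590.9,93.8,67],-1.806)
E
```

```text
t 46.65 ee [592.9  94.1  67.5] yaw -1.8078 w 61.6 F [0.9 0.5 0.3] M [ 0.02  0.03 -0.02]
 shift [0.0005 0.0008 0.0019] rot [-0.1  -0.27  0.14]
```

Call:
carry_out --pt "0 0 0 0 0 0" --pt "0 0 0 0 0 0" --pt "0 0 0 0 0 0" --pt "0 0 0 0 0 0" --grip 0.8

```text
t: 47.15
ee_pos: [594.0, 94.3, 69.0]
orientation: [-2.102, 0.247, 2.087]
ft_force: [-0.6, -0.2, -0.1]
width: 24.9
```

Call:
carry_out --pt "0 0 0 0 0 0" --pt "0 0 0 0 0 0" --pt "0 0 0 0 0 0" --pt "0 0 0 0 0 0" --grip 1

```text
t: 47.65
ee_pos: [594.0, 94.0, 69.2]
orientation: [-2.104, 0.246, 2.088]
ft_force: [0.5, -0.8, -0.5]
width: 14.0
```

```bash
python3 - <<'E'
from h import *
go([590.9,93.8,67],-1.806)
E
```

```text
t 47.65 ee [594.   94.   69.2] yaw -1.8063 w 14.0 F [ 0.5 -0.8 -0.5] M [-0.34  0.05  0.21]
 shift [0.0022 0.0009 0.0029] rot [-0.02 -0.43  0.15]
```

Call:
carry_out --pt "-0.003 0 0 0 0 0" --pt "-0.005 0 0 0 0 0" --pt "-0.006 0 0 0 0 0" --pt "-0.006 0 0 0 0 0" --pt "-0.005 0 0 0 0 0" --pt "-0.003 0 0 0 0 0" --pt "0 0 0 0 0 0"

```text
t: 48.52
ee_pos: [591.7, 94.0, 97.2]
orientation: [-2.099, 0.248, 2.091]
ft_force: [-0.2, 0.1, -7.1]
width: 13.5
```

```bash
cat >> h.py <<'E'
def ballcheck(d):
    """wrist view: dish circle centre vs ball centre (px), by brightness; and board outline tilt via width ratio"""
    hsv=cv2.cvtColor(d['pixels'],cv2.COLOR_BGR2GRAY),cv2.cvtColor(d['pixels'],cv2.COLOR_BGR2HSV)
    m=((hsv[1][...,1]<40)&(hsv[1][...,2]>70)).astype(np.uint8);m[230:]=0
    k=[c for c in cv2.findContours(m,0,1)[0] if cv2.contourArea(c)>1500]
    for c in k: print(' grey blob',cv2.boundingRect(c),[np.round(v,1) for v in cv2.fitEllipse(c)])
    h=cv2.HoughCircles(cv2.GaussianBlur(hsv[0][:230],(3,3),0),cv2.HOUGH_GRADIENT,1,60,param1=80,param2=12,minRadius=9,maxRadius=18)
    print(' ball?',None if h is None else h[0][:5].round(1).tolist())
E
python3 - <<'E'
from h import *
go([594,94,169],-1.806)
d=img('wrist');save(d,'w30');ballcheck(d);print('ref w26');ballcheck(load('w26'))
E
```

```text
t 48.525 ee [591.7  94.   97.2] yaw -1.8079 w 13.5 F [-0.2  0.1 -7.1] M [ 0.05 -0.14 -0.03]
 shift [-0.0718 -0.0007 -0.0024] rot [-0.11 -0.2   0.11]
 grey blob (486, 0, 74, 91) [array([518.7,  47.6]), array([ 57.6, 104. ]), np.float64(151.5)]
 grey blob (185, 0, 186, 171) [array([277.1,  78.8]), array([178.5, 189.5]), np.float64(89.5)]
 ball? [[277.5, 73.5, 17.399999618530273]]
ref w26
 grey blob (235, 22, 101, 110) [array([284.8,  77.9]), array([100.3, 107.5]), np.float64(1.2)]
 grey blob (428, 0, 103, 95) [array([479.3,  45.7]), array([ 90.4, 110. ]), np.float64(53.2)]
 grey blob (0, 0, 140, 199) [array([ 4.3, 10.3]), array([115.5, 175.4]), np.float64(40.9)]
 ball? [[284.5, 79.5, 13.0], [456.5, 177.5, 10.300000190734863], [510.5, 14.5, 13.800000190734863], [235.5, 124.5, 15.199999809265137]]
```

The whole tray is off its rest (7.1 N, level) and the ball is centred. I'll keep lifting gently.

Call:
carry_out --pt "-0.005 0 0 0 0 0" --pt "-0.009 0 0 0 0 0" --pt "-0.012 0 0 0 0 0" --pt "-0.013 0 0 0 0 0" --pt "-0.012 0 0 0 0 0" --pt "-0.009 0 0 0 0 0" --pt "-0.006 0 0 0 0 0" --pt "-0.003 0 0 0 0 0"

```text
t: 49.58
ee_pos: [591.3, 93.8, 171.4]
orientation: [-2.099, 0.248, 2.091]
ft_force: [-0.5, -0.6, -7.1]
width: 13.8
```

```bash
python3 - <<'E'
from h import *
go([592,94,169],-1.806)
d=img('wrist');save(d,'w31');ballcheck(d)
E
```

```text
t 49.575 ee [591.3  93.8 171.4] yaw -1.8079 w 13.8 F [-0.5 -0.6 -7.1] M [ 0.09 -0.1   0.03]
 shift [ 0.0024 -0.0003 -0.0006] rot [-0.11 -0.21  0.12]
 grey blob (438, 0, 119, 97) [array([496.5,  44.6]), array([ 97.7, 126. ]), np.float64(67.6)]
 grey blob (185, 0, 186, 171) [array([277.1,  78.8]), array([178.5, 189.5]), np.float64(89.5)]
 grey blob (0, 0, 134, 48) [array([38. , 17.7]), array([ 40.4, 154.6]), np.float64(79.3)]
 ball? [[277.5, 73.5, 17.399999618530273]]
```

Call:
carry_out --pt "0 0 0 -1 0 0" --pt "0 0 0 -2 0 0" --pt "0 0 0 -3 0 0" --pt "0 0 0 -4 0 0" --pt "0 0 0 -4 0 0" --pt "0 0 0 -4 0 0" --pt "0 0 0 -4 0 0" --pt "0 0 0 -4 0 0"

```text
t: 50.62
ee_pos: [589.5, 93.7, 168.2]
orientation: [2.092, 0.255, -2.095]
ft_force: [0.9, -1.1, -6.8]
width: 13.8
```

Call:
carry_out --pt "0 0 0 -4 0 0" --pt "0 0 0 -4 0 0" --pt "0 0 0 -4 0 0" --pt "0 0 0 -4 0 0" --pt "0 0 0 -4 0 0" --pt "0 0 0 -3 0 0" --pt "0 0 0 -2 0 0" --pt "0 0 0 -1 0 0"

```text
t: 51.62
ee_pos: [587.7, 93.6, 164.6]
orientation: [1.795, 0.684, -1.809]
ft_force: [-0.3, 0.1, -7.1]
width: 14.3
```

```bash
python3 - <<'E'
from h import *
go([592,94,169],-0.235)
d=img('wrist');save(d,'w32');ballcheck(d)
E
```

```text
t 51.625 ee [587.7  93.6 164.6] yaw -0.8484 w 14.3 F [-0.3  0.1 -7.1] M [ 0.1  -0.07  0.01]
 shift [-0.0045  0.0026 -0.0035] rot [-35.14   0.21   0.41]
 grey blob (184, 0, 187, 171) [array([277.2,  78.7]), array([178.5, 189.4]), np.float64(90.5)]
 ball? [[277.5, 73.5, 17.399999618530273], [227.5, 139.5, 13.800000190734863]]
```

Call:
carry_out --pt "-0.0005 0 0 -1 0 0" --pt "-0.0005 0 0 -2 0 0" --pt "-0.0005 0 0 -3 0 0" --pt "-0.0005 0 0 -4 0 0" --pt "-0.0005 0 0 -4 0 0" --pt "-0.0005 0 0 -4 0 0" --pt "-0.0005 0 0 -4 0 0" --pt "-0.0005 0 0 -4 0 0"

```text
t: 52.68
ee_pos: [587.5, 93.7, 168.7]
orientation: [1.472, 1.017, -1.484]
ft_force: [0.6, 0.1, -7.1]
width: 13.9
```

Call:
carry_out --pt "-0.0005 0 0 -3 0 0" --pt "-0.0005 0 0 -3 0 0" --pt "0 0 0 -2 0 0" --pt "0 0 0 -1 0 0" --pt "0 0 0 0 0 0" --pt "0 0 0 0 0 0"

```text
t: 53.42
ee_pos: [587.3, 93.8, 170.0]
orientation: [1.352, 1.113, -1.363]
ft_force: [0.4, -0.3, -6.7]
width: 13.6
```

```bash
python3 - <<'E'
from h import *
go([590.9,93.8,169],-0.235)
d=img('wrist');save(d,'w33');ballcheck(d)
E
```

```text
t 53.425 ee [587.3  93.8 170. ] yaw -0.2022 w 13.6 F [ 0.4 -0.3 -6.7] M [ 0.04 -0.16  0.04]
 shift [ 0.0009  0.0035 -0.0007] rot [1.88 0.06 0.5 ]
 grey blob (473, 0, 87, 161) [array([520.1,  70.3]), array([ 87.9, 192.1]), np.float64(175.9)]
 grey blob (184, 0, 187, 171) [array([277.2,  78.4]), array([178.8, 189.7]), np.float64(85.9)]
 ball? [[276.5, 73.5, 17.399999618530273]]
```

Call:
carry_out --pt "0 0 0 0 0 0" --pt "0 0 0 0 0 0" --pt "0 0 0 0 0 0" --pt "0 0 0 0 0 0" --pt "0 0 0 0 0 0" --pt "0 0 0 0 0 0"

```text
t: 54.22
ee_pos: [587.3, 93.8, 169.9]
orientation: [1.353, 1.113, -1.364]
ft_force: [-0.1, -0.6, -6.9]
width: 14.1
```

```bash
python3 - <<'E'
from h import *
go([590.9,93.8,169],-0.235)
o=ctrl.get_obs();print('qvel',np.abs(o['qvel']).max())
d=img('wrist');save(d,'w34');ballcheck(d)
a=load('w31')['pixels'].astype(int)
# weights region in wrist frame unchanged vs before the turn?
print('frame diff rows 225-315 (weights/fin)',np.abs(d['pixels'].astype(int)-a)[225:315,210:350].mean().round(1))
s=img('scene');e=img('side')
T=o['ee_pos'];y=-.202+np.pi/2;c,n=np.cos(y),np.sin(y)
for nm,px,py in(('sq',-95,-36),('rd',-95,36)):
    P=[T[0]+c*px-n*py,T[1]+n*px+c*py,190]
    for x in(s,e):
        q=proj(x,P)[0].astype(int);print(nm,q,x['pixels'][q[1]-1:q[1]+2,q[0]-1:q[0]+2].reshape(-1,3).mean(0).round())
E
```

```text
t 54.225 ee [587.3  93.8 169.9] yaw -0.2025 w 14.1 F [-0.1 -0.6 -6.9] M [ 0.12 -0.12 -0.02]
 shift [ 0.0009  0.0036 -0.0008] rot [1.86 0.06 0.51]
qvel 0.0030797542428566286
 grey blob (473, 0, 87, 161) [array([520.1,  70.3]), array([ 87.9, 192.1]), np.float64(175.9)]
 grey blob (184, 0, 187, 171) [array([277.2,  78.4]), array([178.9, 189.7]), np.float64(85.3)]
 ball? [[276.5, 73.5, 17.399999618530273]]
frame diff rows 225-315 (weights/fin) 6.2
sq [282 195] [229. 230. 231.]
sq [281 173] [94. 90. 94.]
rd [275 178] [229. 229. 231.]
rd [307 177] [131. 129. 139.]
```

Still, level, and both weights at the expected spots. Handing in.

```bash
python3 -c "
from h import *
print(ctrl.close_job())"
```

```text
the job is handed in; nothing more can be done
None
```

I handed the job in at about 54 s with the tray held above its rest, both weights in their pockets and the ball in the middle of its dish. The hand-in gives no verdict, so the result rests on my own checks.

**Mishap:** my first try at the square weight caught on the pocket rim because I had trusted a wrong visual correction. The weight toppled onto the table when I let go. I stood it up on clear table, gripped it again and seated it on the second try. It did not appear to touch anything else, but I did not re-measure the bystanders afterwards. The round weight went in at once.

**Last checks:**

| Check | Reading |
|---|---|
| Load on the gripper | 6.9 N (whole tray, off its rest) |
| Lift | about 101 mm above the rest |
| Position | within about 4 mm of straight above the rest |
| Turn | about 92° anticlockwise, 0.03 rad past my target |
| Level | tool within about 0.5° of vertical |
| Joint speed | below 0.004 rad/s |
| Ball | same spot in the dish image as right after lifting |
| Weights | bright metal seen at both expected tops in the scene view; in the side view the tones were darker there, so it confirmed less |

The 12-picture viewing limit was used up before the lift, so the lift and turn were checked by numbers only. The wrist camera read about 2–3 mm off sideways, which I cancelled by comparing like views.

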